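Pick two drawbar pins off their hooks into the order carrier and send it down the track

ROBOT

A 7-joint arm with a two-finger parallel gripper is mounted at the origin on the work surface. World frame = base frame: x ahead of the robot, y to its left, z up, the work surface at z = 0. Lengths are in m, angles in rad, forces in N, time in s.
With the tool pointing down it reaches from about 0.425 to 0.875 m from the base axis. Payload 4.7 kg.
Tool frame: the origin (TCP) lies at the very end of the fingers, on their centre line; the grasp point (between the pads) lies 19 mm behind it; z points along the fingers, y is the direction in which the jaws open and shut (so a half turn about z gives the same grasp; the last joint's range is limited). The gripper opens to 85 mm and grips with 20 to 120 N. Pads are 22 mm wide; open, the fingers measure 114 mm over their backs; the gripper's body (76 mm by 85 mm) begins 54 mm behind the grasp point. The pads swing forward as they close: fully open they stand 13 mm farther back than shut.
Start: joints at [-1.239, 0.321, -0.07, 1.45, 0.023, 1.371, -0.057], TCP at [0.203, 0.617, 0.208] pointing down, gripper open.
Joint ranges: [-2.86, 2.86], [-0.3, 2.09], [-1.38, 1.24], [0.06, 2.45], [-1.56, 4.7], [0.09, 2.05], [-2.69, 2.69]. Speed limits (rad/s): [2.57, 2.57, 3.14, 3.14, 3.14, 3.14, 3.14].

INTERFACE

Orientations are given as [roll, pitch, yaw] about the fixed x, y, z axes, in that order (R = Rz(yaw) Ry(pitch) Rx(roll)).
In Python, from rig import env gives the robot as it stands.
- The arm moves only by the tool step_arm, never from a script. Its argument "deltas" is a list that holds one entry, the list of rows, each a list of 7 numbers: the turn, a rotation vector about the tool's x, y, z in rad, then the shift along the tool's x, y, z in m, then the closure in counts, from 0 (fully open) to 255 (shut). In form: [[[rx, ry, rz, x, y, z, jaw], ...]]. A call has 1 to 8 rows; each row shifts and turns the pose as measured when the row begins, along the tool's axes as they then stand; what a row does not reach is not made up. A row lasts 1/10 s, in which the tool goes at most 50 mm and 8.59 degrees, less where a joint would pass 70% of its speed; a pose out of reach is approached as far as the arm can. A call is refused whole if a number of a shift passes 0.05 or a number of a turn 0.15, either way. A call with a gripper value outside its range is refused whole. The fingers move at their own pace and stop on an object; the grip force is fixed at half the most. Time passes only in rows, so rows that do not move let the fingers close. It gives the time, the measured TCP pose, the force and the opening at its end, in the units of the state.
- env.observe(): the state, without advancing time (a new reading comes with each control period).
- env.snapshot(name): name is "scene" or "top"; returns a dict with "frame" (384x512x3 uint8, red, green, blue), "fx", "fy", "cx", "cy" (pixels), "k1" (the pictures are not rectified: a ray, as slopes to the right and down, at radius r is drawn at 1 + k1 r^2 times it, then the intrinsics apply), "pose" (4x4, takes a point from camera to world coordinates). Camera axes: x right, y up, looking along -z (the intrinsics and any distortion apply to the point x, -y, -z); pixel columns grow to the right and rows downward; lengths in m; the calibration is good to about 2 mm. A picture is of the moment at which its call begins. There is no depth.
- env.close_job(): hands the job in, once; it reports no verdict.
Trained networks look in the newest picture that a camera, given by its name, has taken for a name from the list of things; names that differ only in an ending like _2 or _b are one class to them, and where a whole thing is asked for, a point or a joint stands for the part that bears it (a point fixed in the world has none). Each returns a list of dicts, best first, with "p" (0 to 1); they miss things now and then, are a little off and sometimes report something else, mostly with a low value. They report only what shows in the picture. A call takes as long as a camera call. They do not tell look-alikes from the thing itself.
- env.search_frame(name, camera): "box" ([left, top, width, height] in pixels, round what is visible of it).
- env.regions_of(name, camera): "mask" (384x512 bool, what is visible of it) and "box" ([left, top, width, height] in pixels, round what is visible of it).
The state is a dict: "t": time; "joint_pos": joint angles; "qvel": joint speeds; "joint_torque": joint torques, N m; "tool_pos": TCP position; "tool_rot": TCP orientation; "force": force on the tool from outside, world axes, zero at the start; "ft_torque": the same for the moment, N m; "opening": finger opening in m.
Only numpy, scipy, OpenCV 4.12 (cv2) and the standard library are available. Lean on these libraries where they do the work, as an engineer would, in place of code of your own. Each camera call takes 0.05 s, during which the arm holds its last target.

TASK

Pick this order for dispatch: lift the two loop-handled drawbar pins off their hooks and stand each one upright in the carrier's tube that fits it, the thicker pin in the wide tube and the thinner one in the narrow tube, lowered to the bottom, not dropped in. Then push the loaded carrier along the roller track right up to its end stop, without slamming it. Leave the flat slotted link on its hook and everything else on the bench where it is.

Things in the scene. Friction and masses are not known exactly. Their poses are not given: they have to be found in the camera images.
- hook_rack: Rack bolted to the bench: blue uprights 470 mm apart, 270 mm high, and an orange beam (top 253 mm) with three flat steel hooks, at y = -130, 0, +130 mm. Origin on the bench under the beam's middle; y along the beam, z up; the hooks point along its -x, towards the robot.
- middle_hook (a point): Top of the middle hook's arm, where a loop hangs, 250 mm above the bench; axes those of the rack. All three hooks: level arm 12 mm wide, 6 thick, ending 36 mm out (-x) from this point in an upturned tip that rises 28 mm above the arm. A loop comes off when lifted 30 to 55 mm and then drawn along -x past the tip.
- thick_pin_mid (a point): Thicker drawbar pin, plain steel, 0.5 kg, 190 mm long: round shank 24 x 110 mm, collar 34 x 8 mm, then a closed flat loop handle of 9 mm round bar, 72 mm high, 54 mm wide outside. Starts hanging by its loop on one of the three hooks, foot 70 mm above the bench. Point: on its axis, 95 mm above the foot and 95 below the loop's top. z up the pin, y across the loop's width.
- thick_pin_foot (a point): Centre of the lower end of the thicker pin; axes of the pin.
- thick_pin: The thicker pin itself; origin at its foot.
- thin_pin_mid (a point): Thinner drawbar pin, plain steel, 0.26 kg, 190 mm long: round shank 14 x 110 mm, collar 24 x 8 mm, then a closed flat loop handle of 9 mm round bar, 72 mm high, 48 mm wide outside. Starts hanging by its loop on one of the three hooks, foot 70 mm above the bench. Point: on its axis, 95 mm above the foot and 95 below the loop's top. z up the pin, y across the loop's width.
- thin_pin_foot (a point): Centre of the lower end of the thinner pin; axes of the pin.
- thin_pin: The thinner pin itself; origin at its foot.
- carrier (a joint): Place of the order carrier on the roller track, m: 0 at the loading end, 0.18 against the buffers of the end stop; grows along the track's -y. It starts at 0 to 0.05, stays where left and moves with about 3 N. Carrier: dark grey tray 130 (x) by 280 mm (y), walls 42 mm high, captive between the track's side channels (tops 56 mm above the bench).
- wide_tube (a point): Centre of the inner bottom of the wide tube: bore 33 mm, wall 3 mm, 67 mm deep, its rim 116 mm above the bench. For the thicker pin. Axes those of the carrier: z up, -y towards the end stop. The tubes stand 110 mm apart, the wide one nearer the end stop.
- narrow_tube (a point): Centre of the inner bottom of the narrow tube: bore 22 mm, wall 3 mm, 67 mm deep, its rim 116 mm above the bench. For the thinner pin. Axes those of the carrier: z up, -y towards the end stop. The tubes stand 110 mm apart, the wide one nearer the end stop.
- push_face (a point): Middle of the outside of the carrier's end wall that is farther from the end stop, 60 mm above the bench; the wall spans 40 to 82 mm, the rollers beside it are 40 mm high and run on behind it. Axes those of the carrier: this face looks along +y, so push along -y.
- slot_link_mid (a point): Flat dark steel link 44 x 6 x 130 mm with a slot, hanging on the remaining hook; the point is its middle. To be left hanging.
- bearing_race: Steel bearing ring, 72 mm across, 20 mm high, on the bench under the rack's beam. Bystander; origin under its centre.
- small_carton: Pale carton 65 x 85 x 45 mm on the bench under the rack's beam. Bystander; origin under its centre.
- blue_carton: Blue carton 160 x 110 x 60 mm, on the robot's right. Bystander; origin under its centre.
- gear: Dark steel gear 94 mm across, 40 mm high with its hub, on the robot's left. Bystander; origin under its centre.
- canister: White round canister 68 mm across, 105 mm high, on the robot's right. Bystander; origin under its centre.
- tape_roll: Roll of packing tape 100 mm across, 48 mm high, on the robot's left. Bystander; origin under its centre.
Mind the look-alikes: they are no part of the job. Leave any pink look-alike of the thick_pin alone.

How it is judged:
By the outcome, as a careful person would: the job done as asked, in the order asked, and still so for the second after the job is handed in, with the robot touching nothing.
It also fails if it takes over 72 s, if anything falls off the work surface, if the arm or the gripper's body presses on something with over 40 N, if the wrist force passes 120 N, or if a joint passes its speed limit or range.

## Working session

There is one attempt and no reset: what is moved stays moved. The work goes in short steps, Python scripts to look and compute and a tool call to move; the robot and the scene stay as the last step left them, time stands still between calls to the robot, and variables do not carry over. Pictures are saved under pics/ and viewed, and the job is handed in when it is done.

Besides the shell and the picture viewer there is one more tool, called after ">>>" as a command line: name --argument value ..., lists and objects as JSON in quotes. step_arm: Moves the arm, as the interface text tells. Its arguments: {"type":"object","properties":{"deltas":{"type":"array"}},"required":["deltas"]}

```bash
ls; mkdir -p pics
python3 - <<'E'
from rig import env
import cv2,pickle
print(env.observe())
for n in("scene","top"):
    s=env.snapshot(n); pickle.dump(s,open(f"{n}.pkl","wb"))
    cv2.imwrite(f"pics/{n}0.png",cv2.resize(s["frame"][:,:,::-1],(800,600),interpolation=cv2.INTER_CUBIC))
    print(n,s["fx"],s["fy"],s["cx"],s["cy"],s["k1"],s["pose"])
    for t in ["hook_rack","thick_pin","thin_pin","carrier","wide_tube","narrow_tube","push_face","slot_link_mid","middle_hook"]:
        try:print(t,[(r["box"],round(r["p"],2)) for r in env.search_frame(t,n)])
        except Exception as e:print(t,e)
E
```

```text
pics
{'t': 0.0, 'joint_pos': array([-1.23892235,  0.32182678, -0.07006731,  1.45168595,  0.02263643,
        1.37081126, -0.05691466]), 'qvel': array([-0.00029772,  0.00020787,  0.00113502,  0.00068819, -0.00228863,
        0.00064627, -0.001995  ]), 'joint_torque': array([-1.36946737e-04, -4.93578315e+01, -3.81974336e-01, -3.14334297e+01,
        1.30844006e-02,  1.12018434e-02, -1.69635761e-06]), 'tool_pos': array([0.20298203, 0.61686997, 0.20701548]), 'tool_rot': array([-3.13965285e+00,  1.41009504e-04,  2.82382571e+00]), 'force': array([ 0.33771286, -0.91092503, -0.05466839]), 'ft_torque': array([0.02788468, 0.02376284, 0.00805175]), 'opening': 0.0854277825995964}
scene 368.80807245689607 368.80807245689607 250.0732998879608 191.8643401229013 -0.013027124148312452 [[-0.6623876  -0.57391904  0.48151803  1.11773619]
 [ 0.74895519 -0.52237993  0.40765835  0.45913255]
 [ 0.01757246  0.63066326  0.77585763  1.03296402]
 [ 0.          0.          0.          1.        ]]
hook_rack [([137.9, 152.0, 162.1, 152.7], 0.71)]
thick_pin [([347.6, 236.5, 29.5, 32.5], 0.93), ([320.5, 249.0, 23.5
[... 671 characters left out ...]
.42463848]
 [-0.99961933  0.02741362  0.00311173  0.0100392 ]
 [ 0.00619896  0.11326342  0.99354566  1.62350012]
 [ 0.          0.          0.          1.        ]]
hook_rack [([180.7, 125.8, 177.6, 56.2], 0.66)]
thick_pin [([152.9, 129.1, 16.1, 22.7], 0.65), ([149.2, 184.6, 22.4, 11.6], 0.61), ([217.5, 167.9, 21.4, 13.0], 0.52)]
thin_pin [([261.8, 165.4, 18.4, 11.7], 0.57)]
carrier [([212.4, 213.3, 87.1, 45.8], 0.97)]
wide_tube [([208.1, 214.0, 90.0, 42.0], 0.87)]
narrow_tube [([209.8, 213.0, 90.6, 44.5], 0.56)]
push_face [([210.2, 211.0, 88.1, 44.9], 0.9)]
slot_link_mid [([310.6, 160.1, 14.9, 5.9], 0.52)]
middle_hook [([181.7, 124.7, 180.5, 55.7], 0.74), ([210.0, 211.1, 87.3, 43.0], 0.62)]
```

View pics/scene0.png

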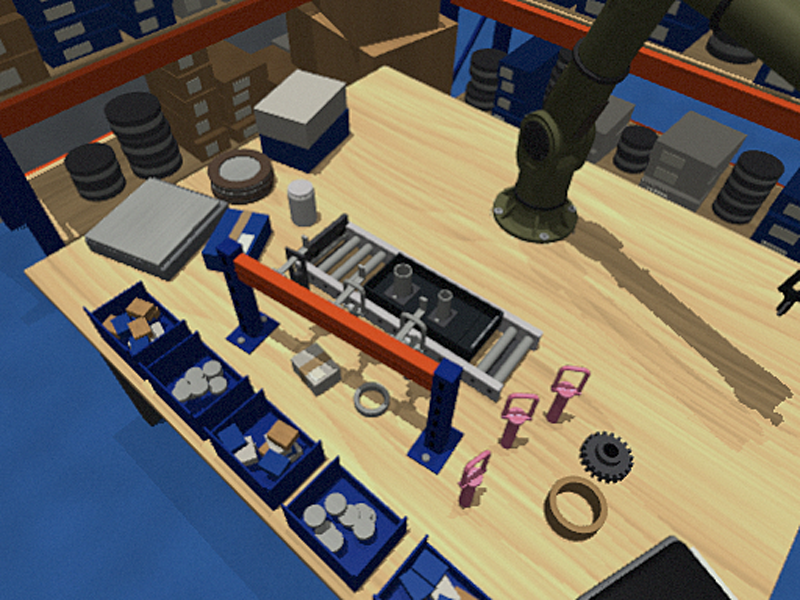

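View pics/top0.png

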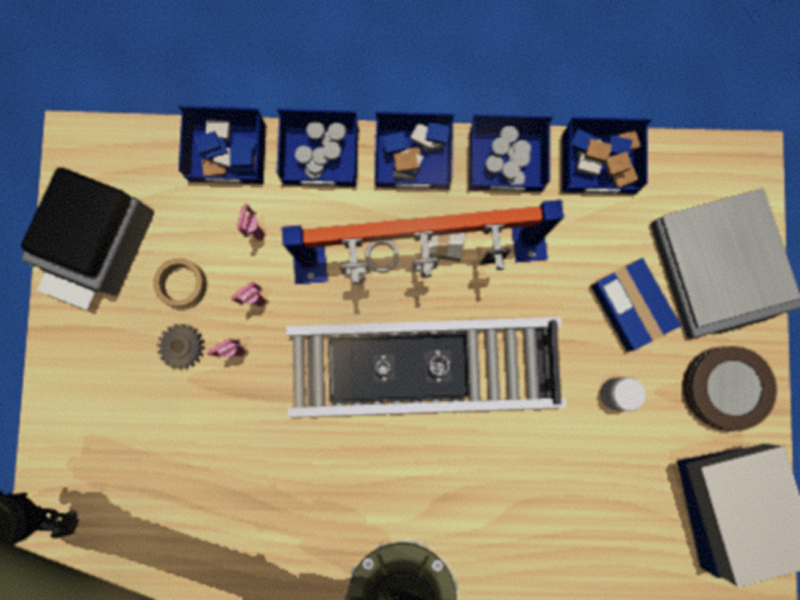

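Run:
```python
import cv2,pickle
s=pickle.load(open("scene.pkl","rb"))["frame"][:,:,::-1]
t=pickle.load(open("top.pkl","rb"))["frame"][:,:,::-1]
cv2.imwrite("pics/sc.png",cv2.resize(s[140:290,130:330],(800,600),interpolation=cv2.INTER_CUBIC))
cv2.imwrite("pics/tc.png",cv2.resize(t[110:270,170:370],(750,600),interpolation=cv2.INTER_CUBIC))
```

```text
(no output)
```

View pics/sc.png

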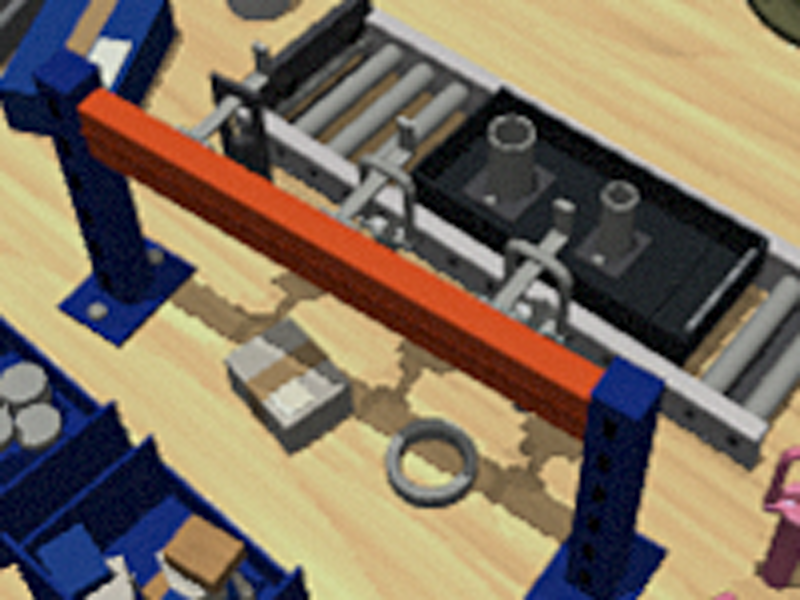

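View pics/tc.png

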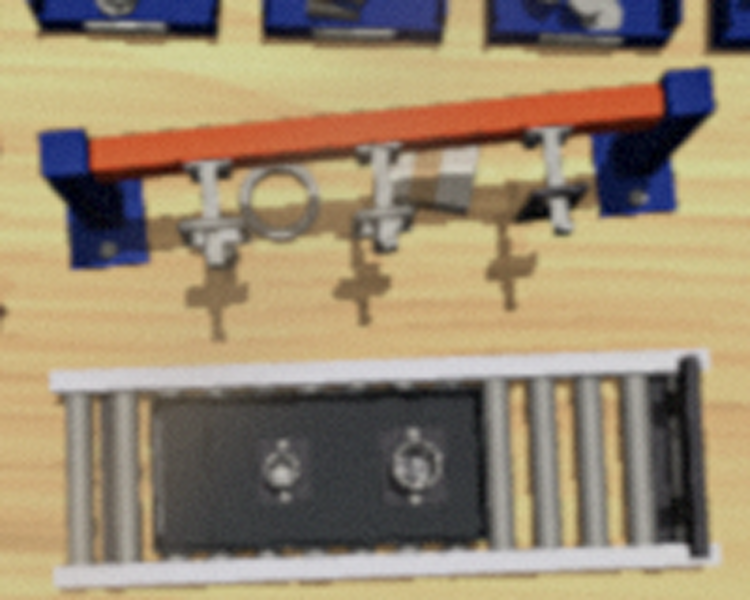

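The pictures show a rack with three hooks: the wider loop at top px ~(228,172) on the +y hook, a narrower loop at ~(272,168) in the middle, and the flat link at ~(318,163). Three pink look-alikes stand on the bench at scene px ~(305,300), (331,267) and (362,252). I'll measure next.

```bash
cat > h.py <<'E'
import numpy as np,cv2,pickle
def load(n): return pickle.load(open(n+".pkl","rb"))
def proj(s,P):
    P=np.atleast_2d(P).astype(float);T=s["pose"];c=(P-T[:3,3])@T[:3,:3]
    a=c[:,0]/-c[:,2];b=-c[:,1]/-c[:,2];k=1+s["k1"]*(a*a+b*b)
    return np.stack([s["fx"]*a*k+s["cx"],s["fy"]*b*k+s["cy"]],1)
def back(s,uv,z):
    u=np.array(uv,float);d=(u-[s["cx"],s["cy"]])/[s["fx"],s["fy"]];p=d.copy()
    for _ in range(10):p=d/(1+s["k1"]*(p@p))
    T=s["pose"];r=T[:3,:3]@np.array([p[0],-p[1],-1]);o=T[:3,3]
    return o+r*(z-o[2])/r[2]
def crop(s,x0,y0,w,h,name,pts=None,z=None):
    z=z or min(800/w,600/h);f=s["frame"][:,:,::-1][y0:y0+h,x0:x0+w]
    im=cv2.resize(f,(int(w*z),int(h*z)),interpolation=cv2.INTER_CUBIC)
    for g in range((x0//10+1)*10,x0+w,10):
        cv2.line(im,(int((g-x0+.5)*z),0),(int((g-x0+.5)*z),6),(0,255,0),1);cv2.putText(im,str(g),(int((g-x0)*z),18),0,.35,(0,255,0),1)
    for g in range((y0//10+1)*10,y0+h,10):
        cv2.line(im,(0,int((g-y0+.5)*z)),(6,int((g-y0+.5)*z)),(0,255,0),1);cv2.putText(im,str(g),(8,int((g-y0+.5)*z)),0,.35,(0,255,0),1)
    if pts is not None:
        for p in pts: cv2.circle(im,(int((p[0]-x0+.5)*z),int((p[1]-y0+.5)*z)),2,(255,255,0),-1)
    cv2.imwrite("pics/"+name,im)
E
python3 - <<'E'
from h import *
t=load("top");s=load("scene")
crop(t,175,120,100,75,"t1.png");crop(t,260,120,100,75,"t2.png");crop(t,180,200,120,70,"t3.png")
crop(s,215,155,80,60,"s1.png")
E
```

```text
(no output)
```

View pics/t1.png

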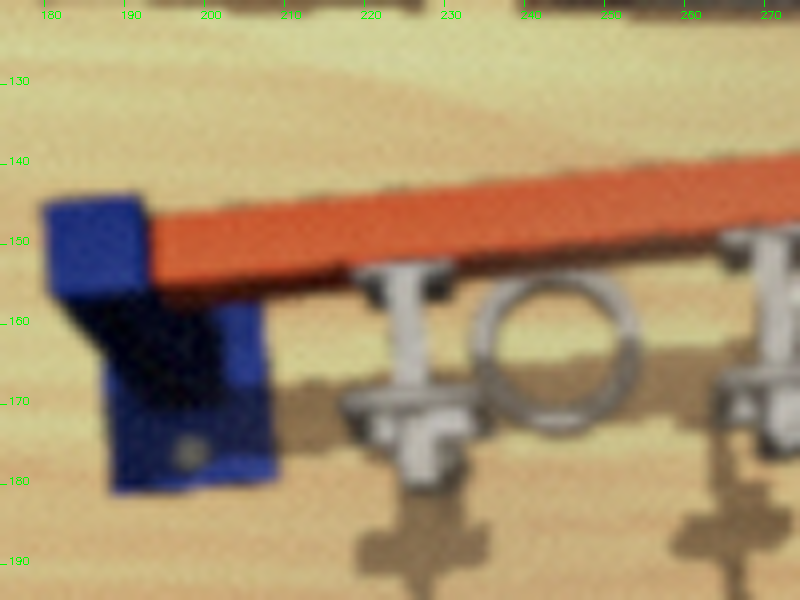

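View pics/t2.png

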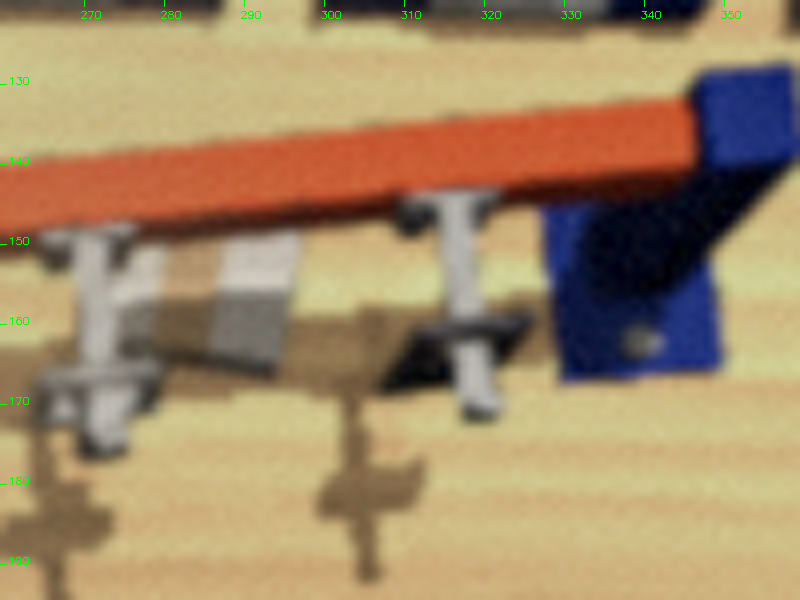

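View pics/t3.png

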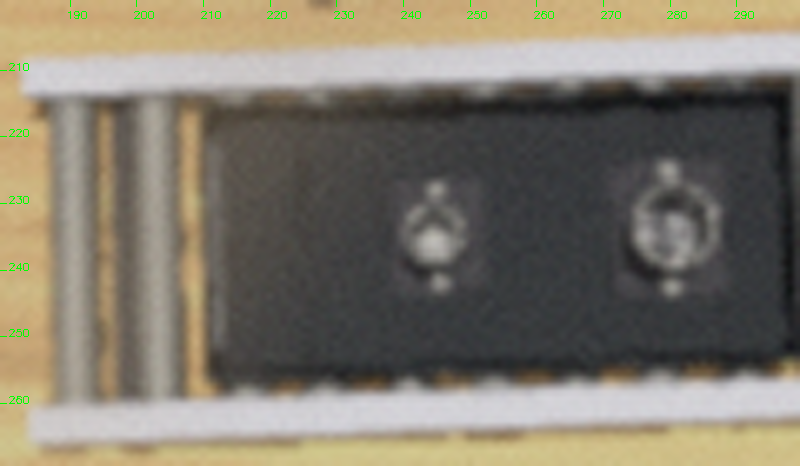

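View pics/s1.png

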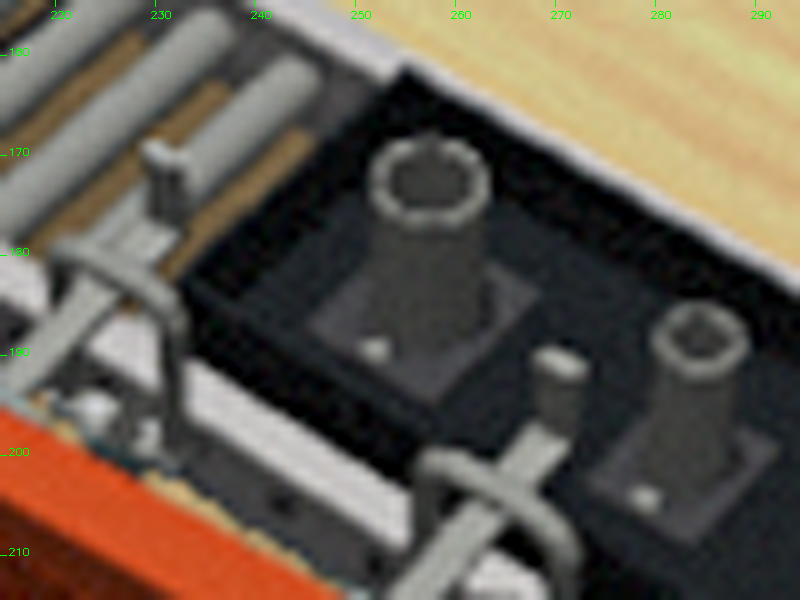

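Run:
```python
from h import *
t=load("top");s=load("scene")
print("top: thick",back(t,(226,170),.2555),"thin",back(t,(272,167.3),.2555), "link hook", back(t,(316.5,161),.25))
print("beam ends/upright tops", back(t,(186.5,150),.27),back(t,(352.5,134),.27))
print("tips",[back(t,p,.278) for p in((226.5,179.5),(272.3,176),(319.3,171))])
print("scene thick",back(s,(264.5,204.5),.2555),"thin",back(s,(226,182),.2555))
print("scene tips",[back(s,p,.278) for p in((270,191),(230.8,170))])
print("rims top narrow",back(t,(244.8,234.5),.116),"wide",back(t,(280,233.5),.116))
print("rims scene wide",back(s,(257,172.5),.116),"narrow",back(s,(284,188.7),.116))
```

```text
top: thick [0.63932828 0.10233785 0.2555    ] thin [ 0.65058141 -0.02628943  0.2555    ] link hook [ 0.67295256 -0.15148034  0.25      ]
beam ends/upright tops [0.69019947 0.21303582 0.27      ] [ 0.74862925 -0.24866419  0.27      ]
tips [array([0.60943752, 0.09853404, 0.278     ]), array([ 0.62265592, -0.02710305,  0.278     ]), array([ 0.64016344, -0.15630047,  0.278     ])]
scene thick [0.64179369 0.10740762 0.2555    ] thin [ 0.6537646  -0.02211472  0.2555    ]
scene tips [array([0.61146602, 0.09951359, 0.278     ]), array([ 0.62667606, -0.02870619,  0.278     ])]
rims top narrow [0.46448201 0.04773355 0.116     ] wide [ 0.47041271 -0.05925013  0.116     ]
rims scene wide [ 0.47042095 -0.0608749   0.116     ] narrow [0.46488623 0.04976252 0.116     ]
```

```bash
cat >> h.py <<'E'
def loop(x,y,yaw,w,zf=.07):
    # outer & inner outline of loop as points, + collar & foot
    out=[]
    for a in (w/2,w/2-.009):
        top=.19 if a==w/2 else .181
        for q in np.linspace(-a,a,25): out.append([0,q,zf+top])
        for q in np.linspace(.118,top,20): out+= [[0,a,zf+q],[0,-a,zf+q]]
    out=np.array(out);R=np.array([[np.cos(yaw),-np.sin(yaw),0],[np.sin(yaw),np.cos(yaw),0],[0,0,1]])
    return out@R.T+[x,y,0]
def circ(x,y,z,r): 
    a=np.linspace(0,2*np.pi,40);return np.stack([x+r*np.cos(a),y+r*np.sin(a),0*a+z],1)
E
python3 - <<'E'
from h import *
t=load("top");s=load("scene")
P=np.vstack([loop(.6405,.1045,.12,.054),loop(.652,-.0245,.12,.048),circ(.4647,.0487,.116,.014),circ(.4704,-.060,.116,.0195)])
crop(t,205,140,100,75,"o1.png",proj(t,P)); crop(t,205,200,100,75,"o3.png",proj(t,P)); crop(s,215,160,80,60,"o2.png",proj(s,P))
E
```

```text
(no output)
```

View pics/o1.png

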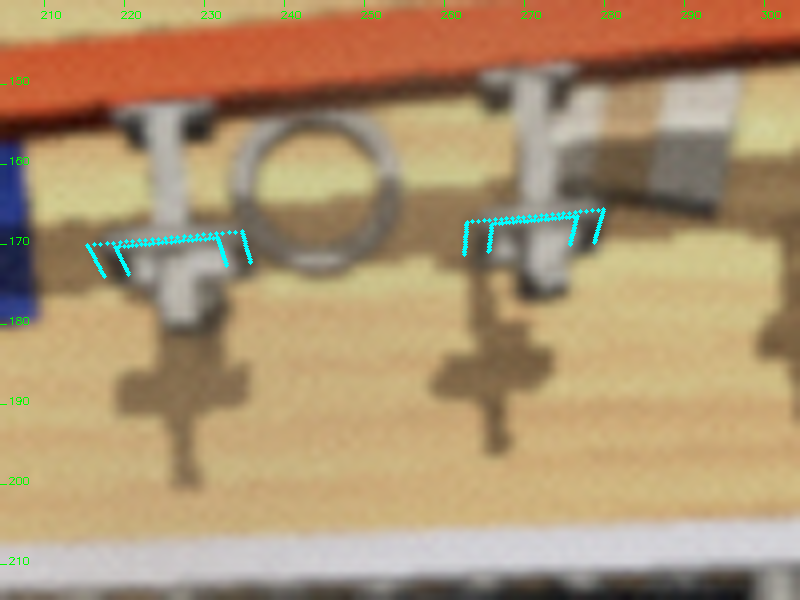

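View pics/o2.png

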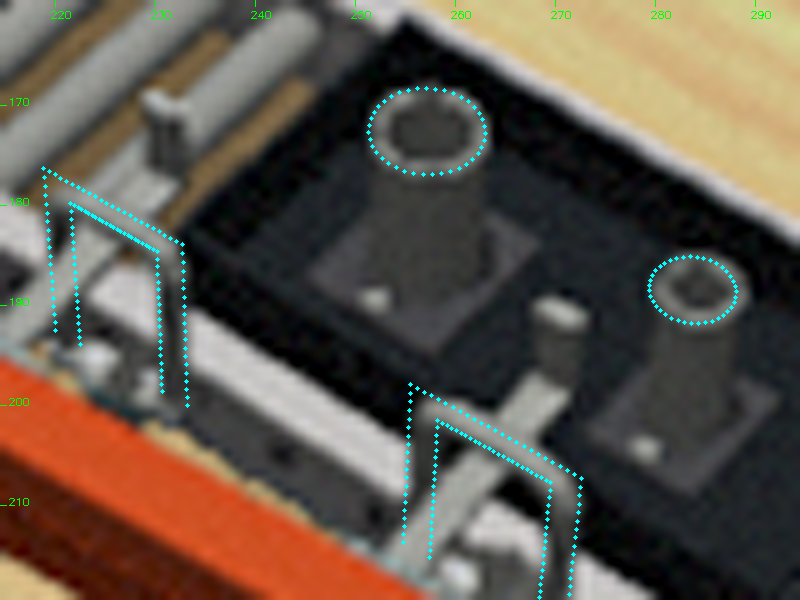

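View pics/o3.png

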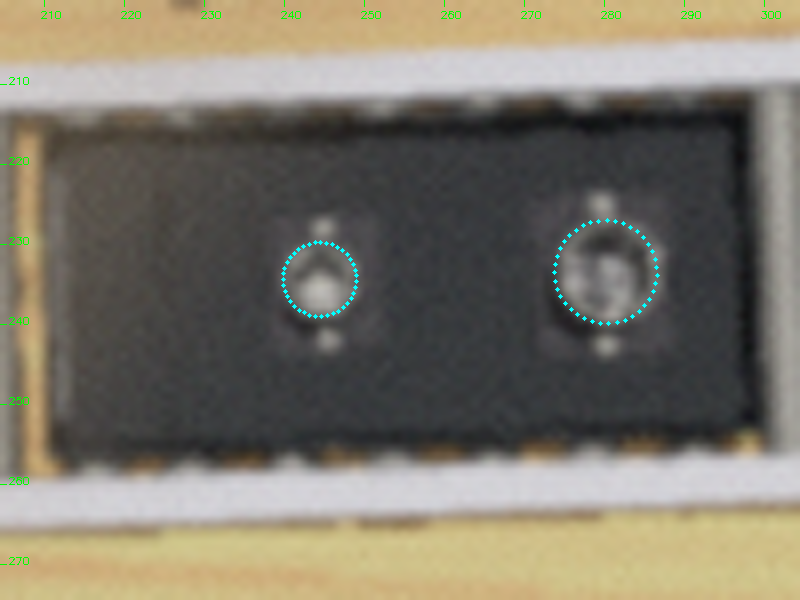

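Thick pin is on the +y hook: the 54 mm outline fits there and 48 mm fits the middle one, and its shadow is wider. The pink ones stay. First I lift and turn the tool.

>>> step_arm --deltas '[[[0,0,-0.14,0,0,-0.04,0],[0,0,-0.14,0,0,-0.04,0],[0,0,-0.14,0,0,-0.04,0]]]'

```text
t: 1.3
tool_pos: [0.202, 0.6139, 0.3229]
tool_rot: [-3.127, -0.006, -3.025]
force: [-0.0, 1.3, -1.0]
opening: 0.0857
```

```bash
cat > go.py <<'E'
import sys
from rig import env
from scipy.spatial.transform import Rotation as R
import numpy as np
o=env.observe();Rt=R.from_euler("xyz",o["tool_rot"]);p=np.array(o["tool_pos"])
a=[float(v) for v in sys.argv[1:]];tgt=np.array(a[:3]);yaw=a[3]
d=Rt.inv().apply(tgt-p);rv=(Rt.inv()*R.from_euler("xyz",[np.pi,0,yaw])).as_rotvec()
print("t",round(o["t"],2),"p",p.round(4),"rpy",np.round(o["tool_rot"],4),"F",np.round(o["force"],1),"open",round(o["opening"],4))
print("turn",rv.round(4),"shift",d.round(4), "J",np.round(o["joint_pos"],2))
E
python3 go.py 0.640 0.104 0.33 -3.04
```

```text
t 1.3 p [0.202  0.6139 0.3229] rpy [-3.1268 -0.0061 -3.0248] F [-0.   1.3 -1. ] open 0.0857
turn [-0.0148 -0.0059  0.0153] shift [-0.3755 -0.5576 -0.0011] J [-1.2   0.31 -0.12  1.25  0.04  1.61  0.37]
```

>>> step_arm --deltas '[[[0,0,0,-0.025,-0.037,0,0],[-0.015,0,0,-0.025,-0.037,0,0],[0,0,0,-0.025,-0.037,0,0],[0,0,0,-0.025,-0.037,0,0],[0,0,0,-0.025,-0.037,0,0],[0,0,0,-0.025,-0.037,0,0],[0,0,0,-0.025,-0.037,0,0],[0,0,0,-0.025,-0.037,0,0]]]'

```text
t: 2.1
tool_pos: [0.4393, 0.3458, 0.3287]
tool_rot: [3.122, -0.0, -3.004]
force: [0.6, 0.4, -0.4]
opening: 0.0857
```

```bash
python3 go.py 0.640 0.104 0.33 -3.04
```

```text
t 2.1 p [0.4393 0.3458 0.3287] rpy [ 3.1219e+00 -4.0000e-04 -3.0037e+00] F [ 0.6  0.4 -0.4] open 0.0857
turn [ 0.0197 -0.0008  0.0363] shift [-0.1656 -0.267  -0.0067] J [-0.8   0.09  0.11  1.49 -0.03  1.55  1.01]
```

>>> step_arm --deltas '[[[0,0,0.005,-0.024,-0.038,0,0],[0.01,0,0.005,-0.024,-0.038,0,0],[0,0,0.005,-0.024,-0.038,0,0],[0,0,0.005,-0.024,-0.038,0,0],[0,0,0.005,-0.024,-0.038,0,0],[0,0,0,-0.02,-0.035,0,0],[0,0,0,-0.01,-0.02,0,0],[0,0,0,0,0,0,0]]]'

```text
t: 2.9
tool_pos: [0.6278, 0.1021, 0.3264]
tool_rot: [3.135, 0.004, -3.041]
force: [-0.4, 0.2, 0.0]
opening: 0.0854
```

```bash
python3 go.py 0.640 0.104 0.33 -3.04
```

```text
t 2.9 p [0.6278 0.1021 0.3264] rpy [ 3.1354  0.0035 -3.0411] F [-0.4  0.2  0. ] open 0.0854
turn [ 0.0062  0.0035 -0.0011] shift [-0.0124  0.0007 -0.0035] J [-0.46  0.27  0.34  1.3  -0.09  1.58  1.54]
```

>>> step_arm --deltas '[[[0.006,0.003,0,-0.012,0,0.01,0],[0,0,0,-0.002,0,0.03,0],[0,0,0,0,0,0.03,0],[0,0,0,0,0,0.025,0],[0,0,0,0,0,0.01,0],[0,0,0,0,0,0,0]]]'

```text
t: 3.5
tool_pos: [0.6415, 0.1091, 0.22]
tool_rot: [3.137, 0.003, -3.037]
force: [-0.0, -0.1, 0.4]
opening: 0.0857
```

```bash
python3 go.py 0.640 0.104 0.213 -3.04
cat > shot.py <<'E'
import sys;from rig import env;from h import *
k=sys.argv[1]
for n,a in(("scene",sys.argv[2:6]),("top",sys.argv[6:10])):
    if not a or a[2]=="0":continue
    s=env.snapshot(n);pickle.dump(s,open(n+k+".pkl","wb"));crop(s,*[int(v) for v in a],f"{n}{k}.png")
E
python3 shot.py g1 215 120 120 90
```

```text
t 3.5 p [0.6415 0.1091 0.22  ] rpy [ 3.1373  0.0033 -3.0371] F [-0.  -0.1  0.4] open 0.0857
turn [0.0043 0.0033 0.0029] shift [ 0.0021 -0.005   0.007 ] J [-0.46  0.32  0.33  1.45 -0.11  1.39  1.54]
```

View pics/sceneg1.png

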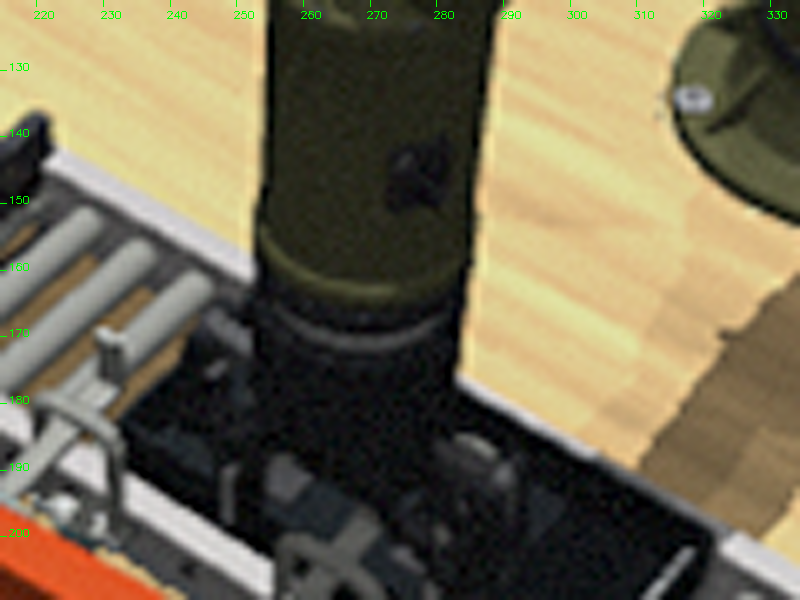

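Gripper straddles the loop (bar seen at px ~(262,203), between fingers at ~(247,195) and ~(283,200)). Lower, centre and close.

>>> step_arm --deltas '[[[0.004,0.003,0,0.002,-0.005,0.005,0],[0,0,0,0,0,0.002,0],[0,0,0,0,0,0,120],[0,0,0,0,0,0,200],[0,0,0,0,0,0,255],[0,0,0,0,0,0,255]]]'

```text
t: 4.15
tool_pos: [0.643, 0.1047, 0.2199]
tool_rot: [3.139, 0.011, -3.036]
force: [0.7, 0.2, -2.0]
opening: 0.0489
```

```bash
python3 go.py 0.640 0.104 0.213 -3.04
```

```text
t 4.15 p [0.643  0.1047 0.2199] rpy [ 3.1394  0.0105 -3.0364] F [ 0.7  0.2 -2. ] open 0.0489
turn [0.0022 0.0105 0.0036] shift [ 0.0032 -0.0004  0.0068] J [-0.46  0.32  0.33  1.45 -0.1   1.38  1.55]
```

>>> step_arm --deltas '[[[0,0,0,0,0,0,255],[0,0,0,0,0,0,255]]]'

```text
t: 4.35
tool_pos: [0.643, 0.1047, 0.2198]
tool_rot: [3.139, 0.01, -3.036]
force: [-0.6, 0.1, -0.2]
opening: 0.0488
```

```bash
python3 go.py 0.640 0.104 0.213 -3.04;python3 shot.py g2 215 120 120 90 205 140 100 75
python3 - <<'E'
from h import *
for n in("scene","top"):
    s=load(n)
    for (x,y) in((.640,.104),(.652,-.0245)):
        for w in(.048,.054):
            d=.12;c=np.array([[x-np.sin(d)*q,y+np.cos(d)*q,.22] for q in(w/2,-w/2)]);p=proj(s,c);print(n,y,w,p.round(1).tolist())
E
```

```text
t 4.35 p [0.643  0.1047 0.2198] rpy [ 3.1395  0.0105 -3.0364] F [-0.6  0.1 -0.2] open 0.0488
turn [0.0021 0.0105 0.0036] shift [ 0.0032 -0.0004  0.0067] J [-0.46  0.32  0.33  1.45 -0.1   1.38  1.55]
scene 0.104 0.048 [[270.8, 215.5], [256.1, 207.2]]
scene 0.104 0.054 [[271.7, 216.0], [255.1, 206.7]]
scene -0.0245 0.048 [[233.0, 193.1], [219.6, 185.6]]
scene -0.0245 0.054 [[233.9, 193.6], [218.7, 185.1]]
top 0.104 0.048 [[217.9, 172.5], [234.5, 170.9]]
top 0.104 0.054 [[216.8, 172.5], [235.6, 170.8]]
top -0.0245 0.048 [[262.7, 169.6], [279.3, 168.0]]
top -0.0245 0.054 [[261.7, 169.7], [280.4, 167.9]]
```

View pics/topg2.png

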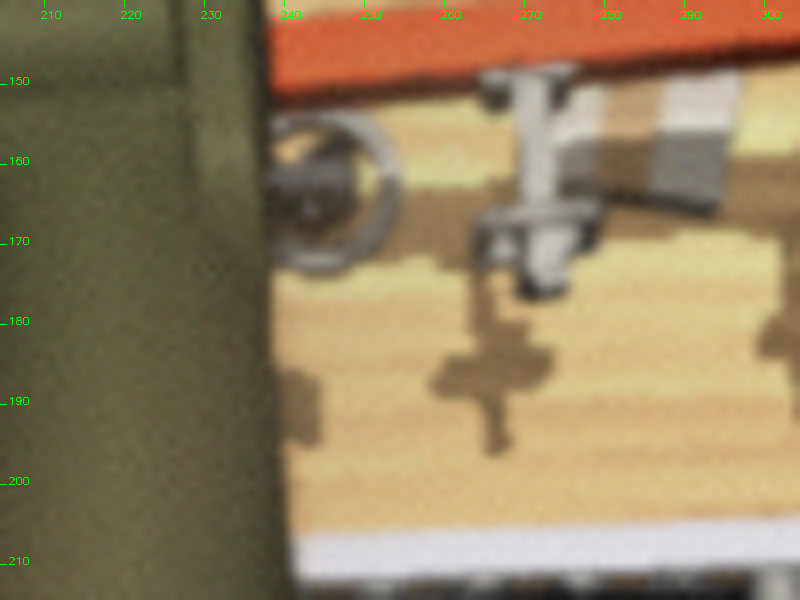

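View pics/sceneg2.png

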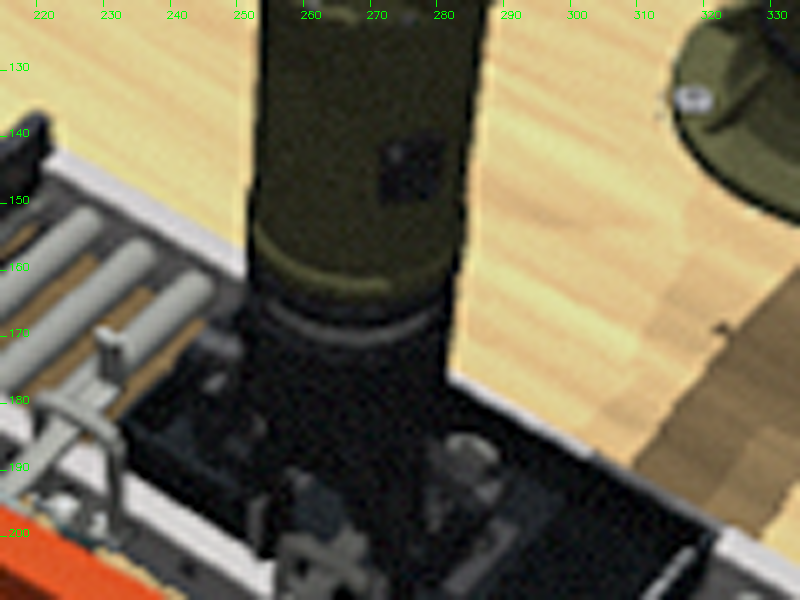

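Opening reads 48.8 mm instead of 54 and the tool has risen: the pads seem to sit on the loop's rounded shoulders. I'll open, go lower and regrip.

>>> step_arm --deltas '[[[0,0,0,0,0,0,120],[0,0,0,0,0,0,0],[0,0.01,0,0.002,0,0.004,0],[0,0,0,0,0,0.004,0],[0,0,0,0,0,0,0]]]'

```text
t: 4.95
tool_pos: [0.6409, 0.1045, 0.2108]
tool_rot: [3.14, -0.001, -3.036]
force: [0.2, 0.1, -0.6]
opening: 0.0857
```

```bash
python3 go.py 0.641 0.104 0.212 -3.04
```

```text
t 4.95 p [0.6409 0.1045 0.2108] rpy [ 3.1397e+00 -7.0000e-04 -3.0364e+00] F [ 0.2  0.1 -0.6] open 0.0857
turn [ 0.0019 -0.0007  0.0036] shift [-0.     -0.0005 -0.0012] J [-0.46  0.32  0.33  1.46 -0.11  1.38  1.55]
```

>>> step_arm --deltas '[[[0,0,0,0,0,0,120],[0,0,0,0,0,0,200],[0,0,0,0,0,0,255],[0,0,0,0,0,0,255],[0,0,0,0,0,0,255]]]'

```text
t: 5.45
tool_pos: [0.6411, 0.1046, 0.2113]
tool_rot: [3.139, -0.0, -3.036]
force: [-0.5, 0.5, 0.4]
opening: 0.0508
```

```bash
python3 go.py 0.641 0.104 0.212 -3.04
```

```text
t 5.45 p [0.6411 0.1046 0.2113] rpy [ 3.1394 -0.     -3.0363] F [-0.5  0.5  0.4] open 0.0508
turn [ 0.0022 -0.      0.0037] shift [ 0.0002 -0.0006 -0.0007] J [-0.46  0.32  0.33  1.46 -0.11  1.38  1.55]
```

>>> step_arm --deltas '[[[0,0,0,0,0,-0.006,255],[0,0,0,0,0,-0.006,255],[0,0,0,0,0,0,255]]]'

```text
t: 5.75
tool_pos: [0.6396, 0.1043, 0.2215]
tool_rot: [3.14, -0.005, -3.036]
force: [0.3, -0.3, -4.3]
opening: 0.0506
```

```bash
python3 go.py 0.641 0.104 0.223 -3.04;python3 shot.py g3 215 140 100 75
```

```text
t 5.75 p [0.6396 0.1043 0.2215] rpy [ 3.1403 -0.005  -3.0364] F [ 0.3 -0.3 -4.3] open 0.0506
turn [ 0.0013 -0.005   0.0036] shift [-0.0014 -0.0004 -0.0015] J [-0.46  0.32  0.33  1.44 -0.11  1.4   1.55]
```

View pics/sceneg3.png

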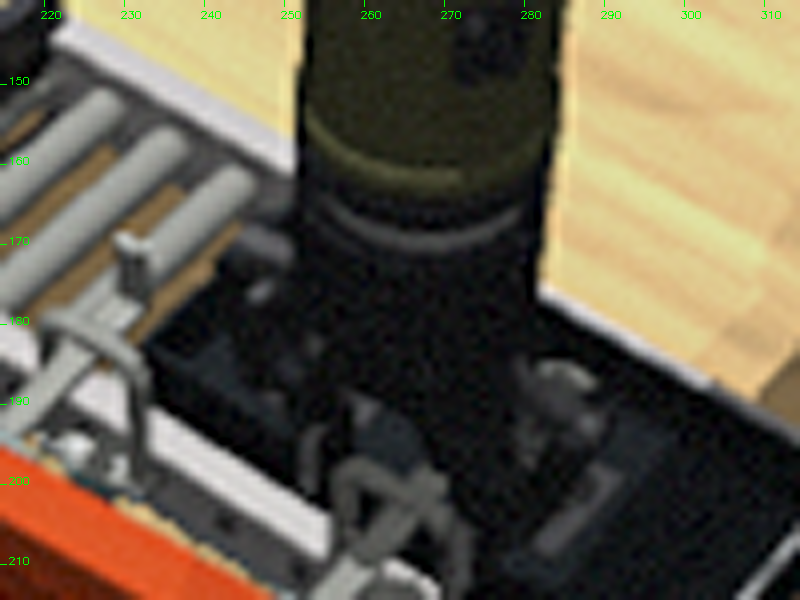

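Lifted 10 mm. It carries −4.3 N, about 0.5 kg, so this is the thick pin, and the grip holds. Continue the lift to about 45 mm.

>>> step_arm --deltas '[[[0,0,0,-0.001,0,-0.01,255],[0,-0.005,0,-0.001,0,-0.01,255],[0,0,0,0,0,-0.01,255],[0,0,0,0,0,-0.004,255],[0,0,0,0,0,0,255]]]'

```text
t: 6.3
tool_pos: [0.6416, 0.1044, 0.2579]
tool_rot: [3.14, -0.0, -3.036]
force: [0.1, 0.1, -4.2]
opening: 0.051
```

```bash
python3 go.py 0.56 0.095 0.258 -3.04
```

```text
t 6.3 p [0.6416 0.1044 0.2579] rpy [ 3.1405e+00 -5.0000e-04 -3.0364e+00] F [ 0.1  0.1 -4.2] open 0.051
turn [ 0.0011 -0.0005  0.0036] shift [ 0.0822 -0.0008 -0.0001] J [-0.46  0.31  0.33  1.39 -0.1   1.46  1.55]
```

>>> step_arm --deltas '[[[0,0,0,0.01,0.0,0,255],[0,0,0,0.02,0,0,255],[0,0,0,0.02,0,0,255],[0,0,0,0.02,0,0,255],[0,0,0,0.02,0,-0.01,255],[0,0,0,0.005,0,-0.025,255],[0,0,0,0,0,-0.015,255],[0,0,0,0,0,0,255]]]'

```text
t: 7.1
tool_pos: [0.5361, 0.0924, 0.3057]
tool_rot: [3.141, -0.009, -3.037]
force: [0.9, -0.1, -3.6]
opening: 0.0506
```

```bash
python3 go.py 0.47 -0.0605 0.31 -3.09;python3 shot.py g4 215 120 160 120 190 140 140 105
```

```text
t 7.1 p [0.5361 0.0924 0.3057] rpy [ 3.1408 -0.0092 -3.0366] F [ 0.9 -0.1 -3.6] open 0.0506
turn [ 0.0005 -0.0092  0.0534] shift [ 0.0818 -0.1451 -0.0037] J [-0.52  0.07  0.32  1.56 -0.02  1.53  1.48]
```

View pics/sceneg4.png

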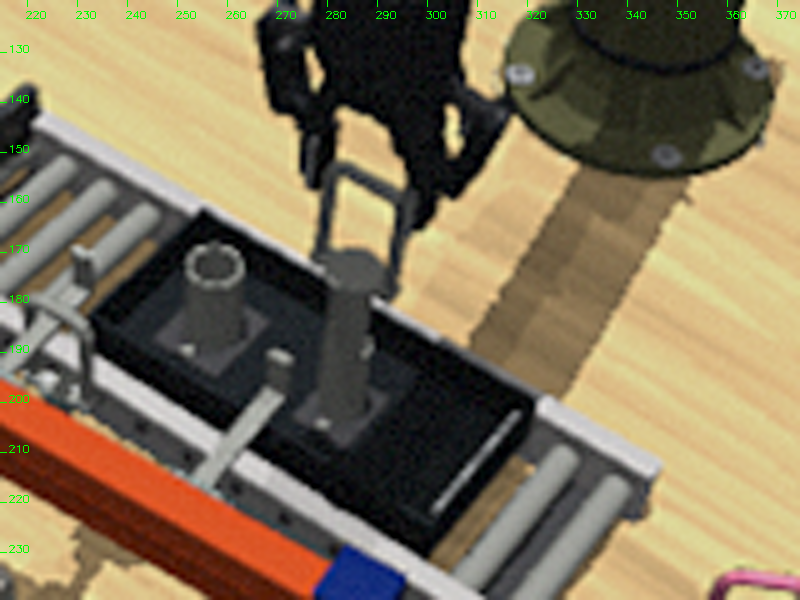

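View pics/topg4.png

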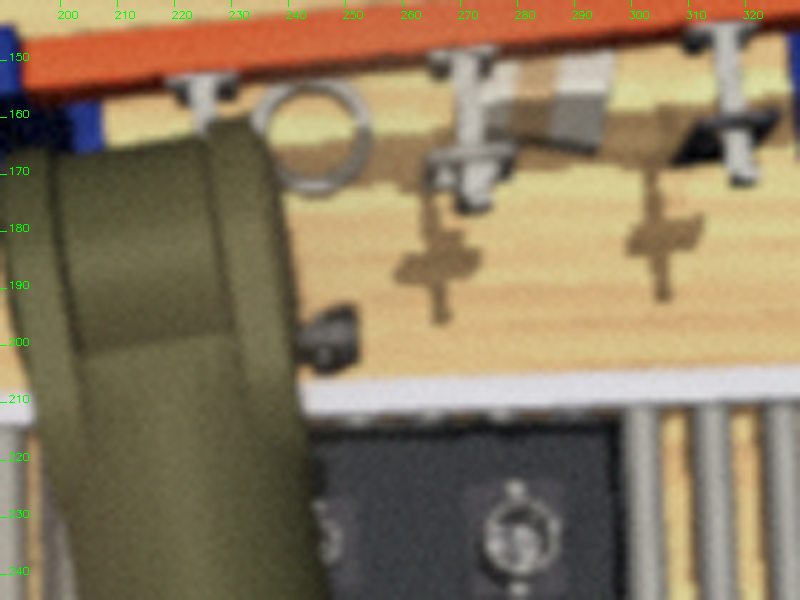

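Thick pin hangs clear of the hook in the gripper: loop at scene px (287,155), collar (284,170), foot ~(282,203). Carry it over the wide tube.

>>> step_arm --deltas '[[[0,0,0.01,0.01,-0.018,0,255],[0,-0.009,0.01,0.015,-0.025,0,255],[0,0,0.01,0.015,-0.025,0,255],[0,0,0.01,0.015,-0.025,0,255],[0,0,0.01,0.015,-0.025,0,255],[0,0,0,0.01,-0.02,0,255],[0,0,0,0.005,-0.01,0,255],[0,0,0,0,0,0,255]]]'

```text
t: 8.0
tool_pos: [0.4528, -0.0714, 0.2933]
tool_rot: [-3.139, -0.02, -3.092]
force: [0.0, 0.0, -4.2]
opening: 0.0508
```

```bash
python3 go.py 0.47 -0.0605 0.30 -3.09
```

```text
t 8.0 p [ 0.4528 -0.0714  0.2933] rpy [-3.1387 -0.0204 -3.0921] F [ 0.   0.  -4.2] open 0.0508
turn [-0.0029 -0.0204 -0.0021] shift [-0.0176  0.01   -0.007 ] J [-0.39 -0.13  0.44  1.76  0.06  1.52  1.66]
```

>>> step_arm --deltas '[[[-0.003,-0.02,0,-0.012,0.007,-0.004,255],[0,0,0,-0.005,0.003,0,255],[0,0,0,0,0,0,255],[0,0,0,0,0,0,255]]]'

```text
t: 8.4
tool_pos: [0.4722, -0.0551, 0.2962]
tool_rot: [3.14, 0.0, -3.086]
force: [-0.4, -0.3, -4.7]
opening: 0.0511
```

```bash
python3 go.py 0.47 -0.0605 0.29 -3.09;python3 shot.py g5 215 120 120 90
```

```text
t 8.4 p [ 0.4722 -0.0551  0.2962] rpy [ 3.1403e+00  4.0000e-04 -3.0863e+00] F [-0.4 -0.3 -4.7] open 0.0511
turn [0.0013 0.0004 0.0037] shift [ 0.0025 -0.0053  0.0062] J [-0.4  -0.11  0.43  1.74  0.04  1.5   1.65]
```

View pics/sceneg5.png

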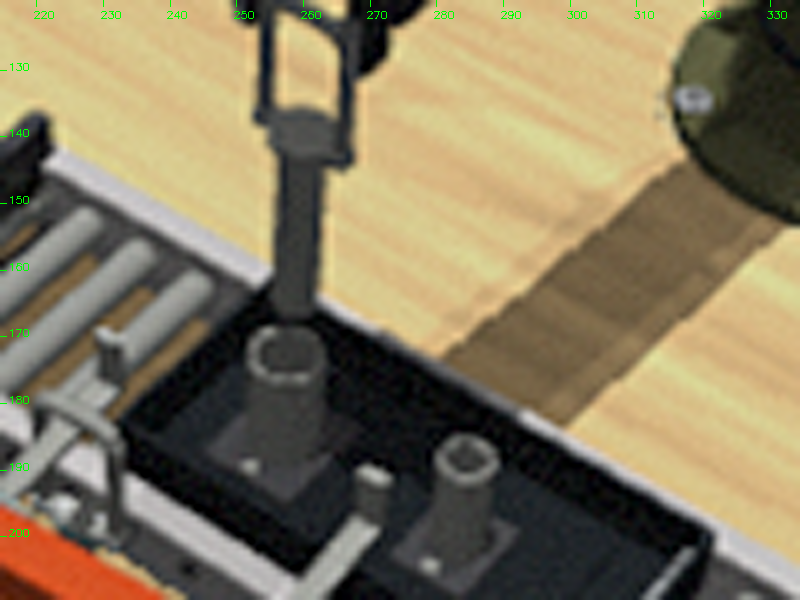

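Run:
```python
from h import *
s=load("sceneg5")
for zf in(.150,.155):
  A=np.array([[.4722,-.0551,zf+h] for h in(0,.02,.05,.08,.11)])
  print(proj(s,A).round(1).tolist())
v=s["pose"]
# columns profile: shank centre per row
g=cv2.cvtColor(s["frame"],cv2.COLOR_RGB2GRAY).astype(int)
for r in range(142,172,3):print(r,g[r,250:270].tolist())
```

```text
[[258.3, 166.7], [258.5, 162.5], [258.9, 155.9], [259.2, 149.1], [259.6, 142.0]]
[[258.4, 165.7], [258.6, 161.4], [258.9, 154.8], [259.3, 147.9], [259.6, 140.7]]
142 [190, 190, 193, 198, 192, 150, 70, 65, 77, 86, 87, 88, 86, 81, 77, 53, 46, 67, 151, 203]
145 [195, 193, 200, 198, 202, 185, 128, 36, 55, 56, 56, 55, 56, 85, 131, 116, 99, 164, 193, 201]
148 [199, 197, 195, 197, 198, 194, 130, 38, 52, 62, 54, 58, 47, 104, 181, 207, 203, 203, 198, 200]
151 [203, 199, 199, 202, 206, 180, 100, 46, 56, 53, 59, 56, 47, 111, 179, 197, 190, 195, 198, 200]
154 [196, 195, 200, 205, 210, 181, 79, 46, 52, 54, 59, 56, 39, 139, 205, 198, 202, 197, 197, 192]
157 [195, 194, 199, 199, 206, 172, 72, 56, 53, 56, 60, 52, 65, 155, 207, 198, 193, 192, 191, 191]
160 [197, 203, 199, 198, 206, 177, 74, 55, 62, 56, 56, 48, 78, 165, 214, 202, 200, 201, 199, 194]
163 [70, 63, 69, 78, 24, 31, 64, 57, 63, 58, 55, 45, 105, 176, 202, 198, 198, 203, 202, 197]
166 [48, 16, 0, 4, 16, 16, 39, 58, 63, 61, 62, 52, 41, 71, 127, 187, 210, 203, 200, 196]
169 [0, 4, 5, 42, 108, 133, 84, 56, 58, 65, 65, 44, 12, 14, 21, 8, 4, 9, 58, 106]
```

>>> step_arm --deltas '[[[0,0,0,0.003,-0.006,0.005,255],[0,0,0,0,0,0.01,255],[0,0,0,0,0,0,255],[0,0,0,0,0,0,255]]]'

```text
t: 8.85
tool_pos: [0.4689, -0.0613, 0.279]
tool_rot: [3.141, -0.001, -3.085]
force: [-0.7, 0.7, -4.3]
opening: 0.051
```

```bash
python3 go.py 0.47 -0.061 0.24 -3.09
```

```text
t 8.85 p [ 0.4689 -0.0613  0.279 ] rpy [ 3.1406e+00 -1.2000e-03 -3.0854e+00] F [-0.7  0.7 -4.3] open 0.051
turn [ 0.001  -0.0012  0.0046] shift [-0.0012  0.0002  0.039 ] J [-0.4  -0.11  0.44  1.77  0.04  1.47  1.66]
```

>>> step_arm --deltas '[[[0,0,0,-0.001,0,0.01,255],[0,0,0,0,0,0.01,255],[0,0,0,0,0,0.01,255],[0,0,0,0,0,0.005,255],[0,0,0,0,0,0,255]]]'

```text
t: 9.35
tool_pos: [0.4693, -0.0613, 0.2402]
tool_rot: [3.14, -0.002, -3.086]
force: [0.2, -0.1, -3.4]
opening: 0.0508
```

```bash
python3 go.py 0.47 -0.061 0.24 -3.09; python3 shot.py g6 225 130 80 60
```

```text
t 9.35 p [ 0.4693 -0.0613  0.2402] rpy [ 3.1404e+00 -2.4000e-03 -3.0857e+00] F [ 0.2 -0.1 -3.4] open 0.0508
turn [ 0.0012 -0.0024  0.0043] shift [-0.0007  0.0002  0.0002] J [-0.39 -0.09  0.44  1.83  0.04  1.39  1.67]
```

View pics/sceneg6.png

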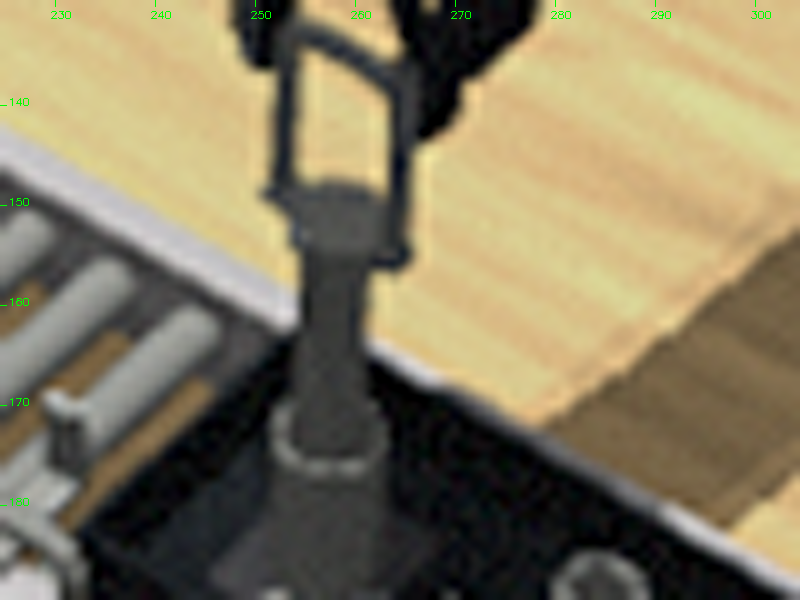

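The foot is inside the wide tube and centred (rim at px (257,173)). Continue down.

>>> step_arm --deltas '[[[0,0,0,0,0,0.01,255],[0,0,0,0,0,0.01,255],[0,0,0,0,0,0.01,255],[0,0,0,0,0,0.006,255],[0,0,0,0,0,0,255]]]'

```text
t: 9.9
tool_pos: [0.4696, -0.0611, 0.2017]
tool_rot: [3.14, -0.001, -3.085]
force: [-0.5, 0.2, -5.2]
opening: 0.0506
```

```bash
python3 go.py 0.47 -0.061 0.19 -3.09
```

```text
t 9.9 p [ 0.4696 -0.0611  0.2017] rpy [ 3.1404e+00 -1.3000e-03 -3.0855e+00] F [-0.5  0.2 -5.2] open 0.0506
turn [ 0.0012 -0.0013  0.0045] shift [-0.0004  0.0001  0.0117] J [-0.39 -0.07  0.45  1.89  0.03  1.31  1.67]
```

>>> step_arm --deltas '[[[0,0,0,0,0,0.004,255],[0,0,0,0,0,0.004,255],[0,0,0,0,0,0.002,255],[0,0,0,0,0,0.0015,255],[0,0,0,0,0,0,255]]]'

```text
t: 10.4
tool_pos: [0.4713, -0.0612, 0.1912]
tool_rot: [3.14, 0.003, -3.086]
force: [0.1, -0.3, -4.9]
opening: 0.0508
```

>>> step_arm --deltas '[[[0,0.003,0,0.001,0,0.001,255],[0,0,0,0,0,0.002,255],[0,0,0,0,0,0.002,255],[0,0,0,0,0,0,255]]]'

```text
t: 10.8
tool_pos: [0.4744, -0.0611, 0.1911]
tool_rot: [3.14, 0.01, -3.085]
force: [-0.7, 1.1, -5.3]
opening: 0.0504
```

>>> step_arm --deltas '[[[0,0.01,0,0.003,0,0.003,255],[0,0,0,0,0,0,255]]]'

```text
t: 11.0
tool_pos: [0.4736, -0.0612, 0.191]
tool_rot: [3.139, 0.006, -3.085]
force: [-0.2, -0.5, -5.0]
opening: 0.0507
```

>>> step_arm --deltas '[[[0,0.008,0,0.004,0,0.006,255],[0,0,0,0,0,0,255]]]'

```text
t: 11.2
tool_pos: [0.475, -0.0613, 0.1916]
tool_rot: [3.138, 0.011, -3.085]
force: [-0.3, 0.8, -4.7]
opening: 0.0507
```

```bash
python3 go.py 0.47 -0.061 0.187 -3.09; python3 shot.py g7 225 130 80 60;python3 - <<'E'
from h import *
s=load("sceneg7")
for zf in(.049,.052):
  print(proj(s,np.vstack([loop(.472,-.061,.055,.054,zf)[[0,12,24]],[[.472,-.061,zf+.118]]])).round(1).tolist())
E
```

```text
t 11.2 p [ 0.475  -0.0613  0.1916] rpy [ 3.1384  0.0109 -3.0852] F [-0.3  0.8 -4.7] open 0.0507
turn [0.0032 0.0109 0.0048] shift [0.0051 0.0005 0.0046] J [-0.39 -0.06  0.45  1.91  0.02  1.28  1.68]
[[251.1, 142.2], [257.9, 146.0], [264.9, 149.9], [257.2, 162.2]]
[[251.1, 141.5], [257.9, 145.3], [265.0, 149.2], [257.2, 161.5]]
```

View pics/sceneg7.png

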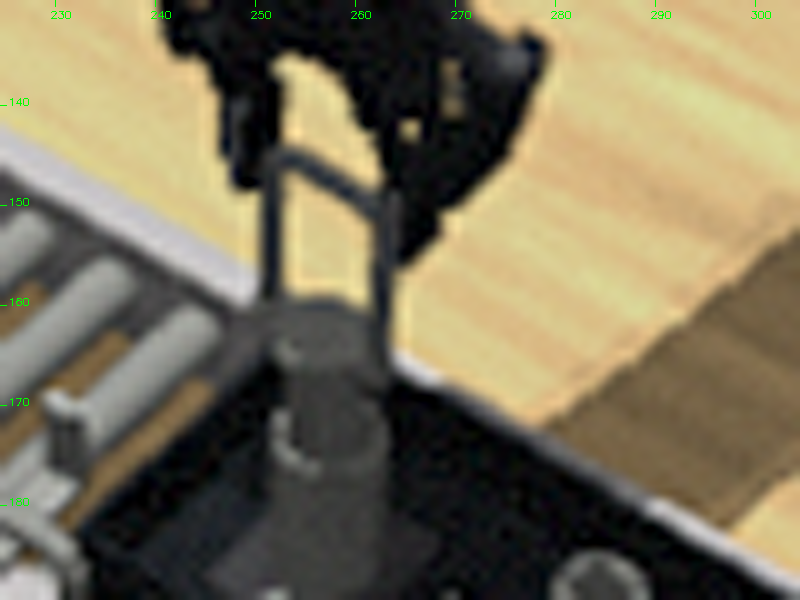

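>>> step_arm --deltas '[[[0,0.01,0,0.004,0,0.008,255]]]'

```text
t: 11.35
tool_pos: [0.4759, -0.0613, 0.1901]
tool_rot: [3.137, 0.012, -3.085]
force: [-7.7, 2.1, 63.3]
opening: 0.0507
```

Contact confirmed (63 N upwards at once, z unmoved), so the pin is on the bottom. Release.

>>> step_arm --deltas '[[[0,0,0,0,0,0,255],[0,0,0,0,0,0,160],[0,0,0,0,0,0,60],[0,0,0,0,0,0,0],[0,0.01,0,0,0,0,0]]]'

```text
t: 11.85
tool_pos: [0.4741, -0.0614, 0.1885]
tool_rot: [3.137, -0.001, -3.085]
force: [0.1, -0.3, 0.2]
opening: 0.0854
```

```bash
python3 go.py 0.4715 -0.061 0.3 -3.09; python3 shot.py g8 225 130 80 60
```

```text
t 11.85 p [ 0.4741 -0.0614  0.1885] rpy [ 3.1375e+00 -1.5000e-03 -3.0850e+00] F [ 0.1 -0.3  0.2] open 0.0854
turn [ 0.0041 -0.0015  0.005 ] shift [ 0.0027  0.001  -0.1115] J [-0.39 -0.05  0.45  1.9   0.02  1.29  1.69]
```

View pics/sceneg8.png

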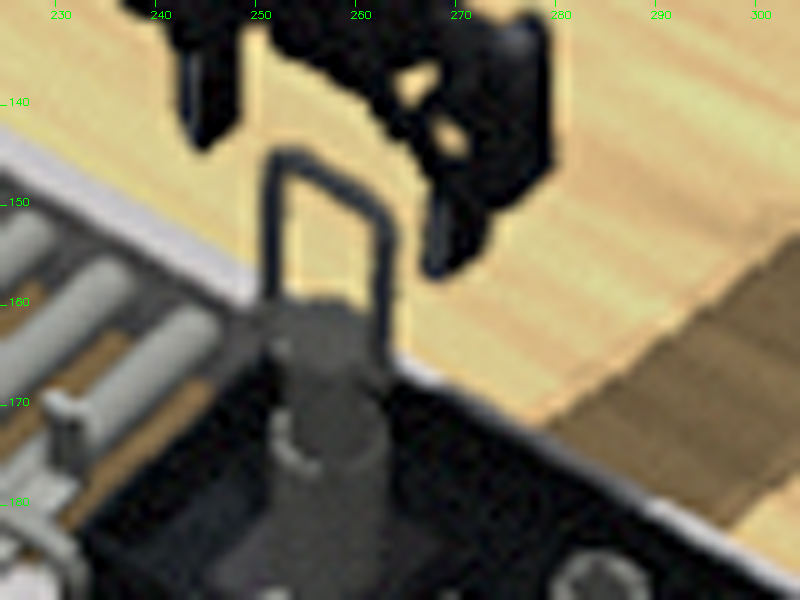

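Pin stands free in the tube, fingers clear. On to the thin pin.

>>> step_arm --deltas '[[[0,0,0,0.001,0,-0.02,0],[0,0,0,0,0,-0.03,0],[0,0,0,0,0,-0.035,0],[0,0,0,0,0,-0.03,0],[0,0,0,-0.015,0,-0.01,0],[0,0,-0.015,-0.025,0.004,0,0],[0,0,-0.015,-0.025,0.006,0,0],[0,0,-0.01,-0.025,0.006,0,0]]]'

```text
t: 12.7
tool_pos: [0.5638, -0.0409, 0.3175]
tool_rot: [3.138, -0.004, -3.046]
force: [-0.0, -0.3, -0.1]
opening: 0.0853
```

```bash
python3 go.py 0.652 -0.0245 0.32 -3.04
```

```text
t 12.7 p [ 0.5638 -0.0409  0.3175] rpy [ 3.1379 -0.004  -3.0459] F [-0.  -0.3 -0.1] open 0.0853
turn [ 0.0037 -0.004  -0.0059] shift [-0.0894  0.0079 -0.0028] J [-0.39  0.11  0.47  1.5  -0.05  1.55  1.74]
```

>>> step_arm --deltas '[[[0,0,0,-0.02,0.002,0,0],[0,0,0,-0.025,0.003,0,0],[0,0,0,-0.02,0.002,0,0],[0,0,0,-0.012,0.001,0,0],[0,0,0,0,0,0,0],[0,0,0,0,0,0,0]]]'

```text
t: 13.3
tool_pos: [0.6456, -0.022, 0.3123]
tool_rot: [3.14, -0.01, -3.041]
force: [-0.2, -0.6, -0.5]
opening: 0.0856
```

```bash
python3 go.py 0.652 -0.0245 0.211 -3.04
```

```text
t 13.3 p [ 0.6456 -0.022   0.3123] rpy [ 3.1403 -0.0102 -3.0412] F [-0.2 -0.6 -0.5] open 0.0856
turn [ 0.0013 -0.0102 -0.0012] shift [-0.0072 -0.0033  0.1013] J [-0.36  0.31  0.47  1.29 -0.14  1.58  1.76]
```

>>> step_arm --deltas '[[[0,-0.01,0,-0.007,-0.003,0.01,0],[0,0,0,0,0,0.03,0],[0,0,0,0,0,0.03,0],[0,0,0,0,0,0.02,0],[0,0,0,0,0,0.004,0],[0,0,0,0,0,0,0]]]'

```text
t: 13.9
tool_pos: [0.6514, -0.0269, 0.2149]
tool_rot: [3.14, 0.004, -3.044]
force: [-0.1, -0.0, 0.3]
opening: 0.0855
```

```bash
python3 go.py 0.652 -0.0245 0.211 -3.04
```

```text
t 13.9 p [ 0.6514 -0.0269  0.2149] rpy [ 3.1398  0.0043 -3.044 ] F [-0.1 -0.   0.3] open 0.0855
turn [ 0.0018  0.0043 -0.0039] shift [-0.0008  0.0023  0.0039] J [-0.36  0.33  0.46  1.46 -0.15  1.38  1.78]
```

>>> step_arm --deltas '[[[0,0.004,0,0,0.002,0.005,0],[0,0,0,0,0,0,0],[0,0,0,0,0,0,0]]]'

```text
t: 14.2
tool_pos: [0.6524, -0.0252, 0.2126]
tool_rot: [3.14, 0.005, -3.044]
force: [-0.3, -0.1, -0.1]
opening: 0.0851
```

```bash
python3 go.py 0.652 -0.0245 0.2105 -3.04; python3 shot.py h1 195 150 80 60
```

```text
t 14.2 p [ 0.6524 -0.0252  0.2126] rpy [ 3.1399  0.0047 -3.0443] F [-0.3 -0.1 -0.1] open 0.0851
turn [ 0.0017  0.0047 -0.0043] shift [0.0004 0.0008 0.0021] J [-0.36  0.34  0.46  1.46 -0.15  1.38  1.78]
```

View pics/sceneh1.png

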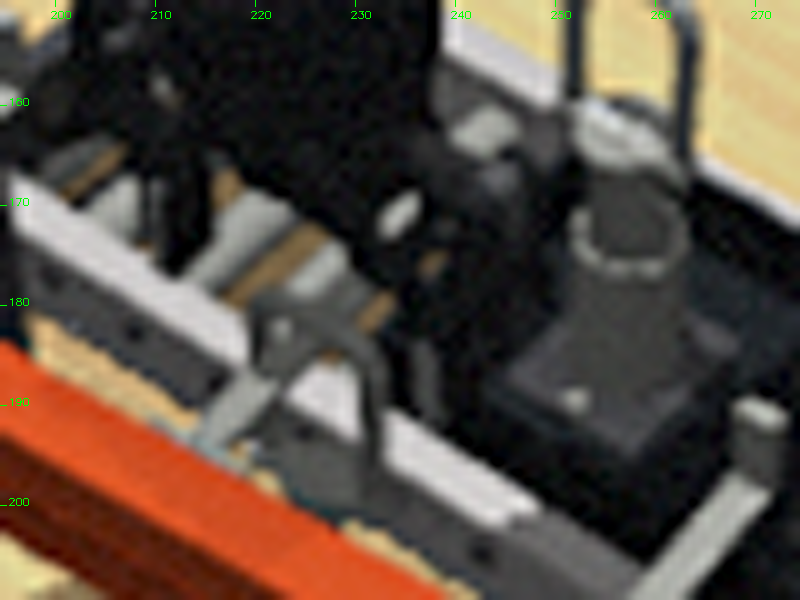

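Fingers sit on both sides of the thin loop (bar at px ~(226,181), fingers at ~(213,170) and ~(238,187)). Lower a touch more and close.

>>> step_arm --deltas '[[[0,0.005,0,0.001,0,0.003,0],[0,0,0,0,0,0,120],[0,0,0,0,0,0,200],[0,0,0,0,0,0,255],[0,0,0,0,0,0,255],[0,0,0,0,0,0,255]]]'

```text
t: 14.85
tool_pos: [0.6524, -0.0251, 0.2112]
tool_rot: [3.14, 0.002, -3.044]
force: [-0.5, -0.6, 0.1]
opening: 0.0446
```

>>> step_arm --deltas '[[[0,0,0,0,0,-0.006,255],[0,0,0,0,0,-0.006,255],[0,0,0,0,0,0,255]]]'

```text
t: 15.15
tool_pos: [0.6515, -0.0251, 0.2228]
tool_rot: [3.14, -0.0, -3.044]
force: [-0.1, -0.4, -2.3]
opening: 0.045
```

```bash
python3 go.py 0.652 -0.0245 0.256 -3.04; python3 shot.py h2 195 150 80 60
```

```text
t 15.15 p [ 0.6515 -0.0251  0.2228] rpy [ 3.1398e+00 -3.0000e-04 -3.0440e+00] F [-0.1 -0.4 -2.3] open 0.045
turn [ 0.0018 -0.0003 -0.004 ] shift [-0.0005  0.0006 -0.0332] J [-0.36  0.34  0.46  1.44 -0.15  1.4   1.78]
```

View pics/sceneh2.png

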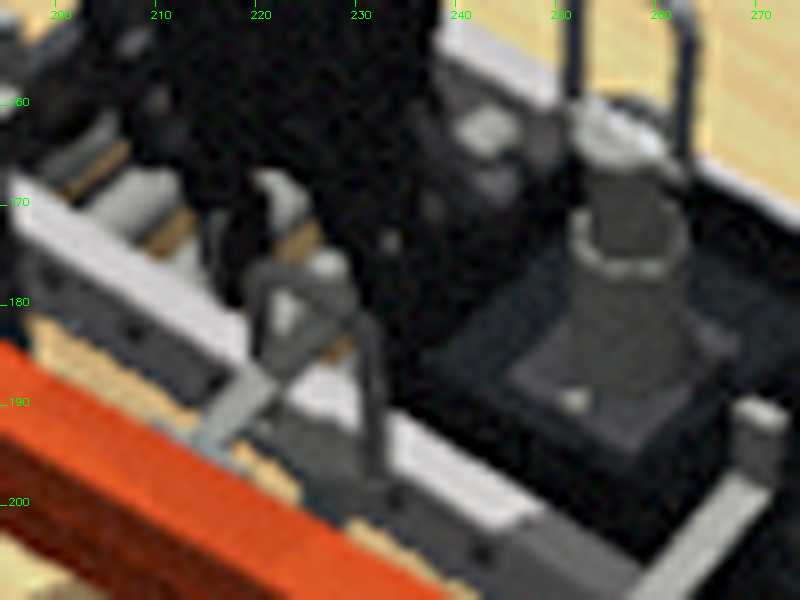

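Loop lifted, −2.3 N ≈ 0.26 kg. Lift on and draw off.

>>> step_arm --deltas '[[[0,0,0,-0.001,0,-0.01,255],[0,0,0,-0.001,0,-0.01,255],[0,0,0,0,0,-0.01,255],[0,0,0,0,0,-0.004,255],[0,0,0,0,0,0,255]]]'

```text
t: 15.7
tool_pos: [0.6538, -0.025, 0.2597]
tool_rot: [3.14, -0.0, -3.044]
force: [-0.1, -0.1, -1.9]
opening: 0.0449
```

>>> step_arm --deltas '[[[0,0,0,0.01,0,0.001,255],[0,0,0,0.02,0,0,255],[0,0,0,0.02,0,0,255],[0,0,0,0.02,0,0,255],[0,0,0,0.015,0,-0.01,255],[0,0,0,0,0,-0.025,255],[0,0,0,0,0,-0.015,255],[0,0,0,0,0,0,255]]]'

```text
t: 16.5
tool_pos: [0.5581, -0.0349, 0.3056]
tool_rot: [3.138, -0.01, -3.045]
force: [0.6, -0.8, -1.7]
opening: 0.045
```

```bash
python3 go.py 0.4645 0.0485 0.31 -3.09; python3 shot.py h3 195 110 120 90 190 140 140 105
```

```text
t 16.5 p [ 0.5581 -0.0349  0.3056] rpy [ 3.1384 -0.01   -3.0449] F [ 0.6 -0.8 -1.7] open 0.045
turn [ 0.0029 -0.0101  0.0451] shift [ 0.0851  0.0921 -0.0033] J [-0.41  0.1   0.47  1.53 -0.05  1.53  1.73]
```

View pics/sceneh3.png

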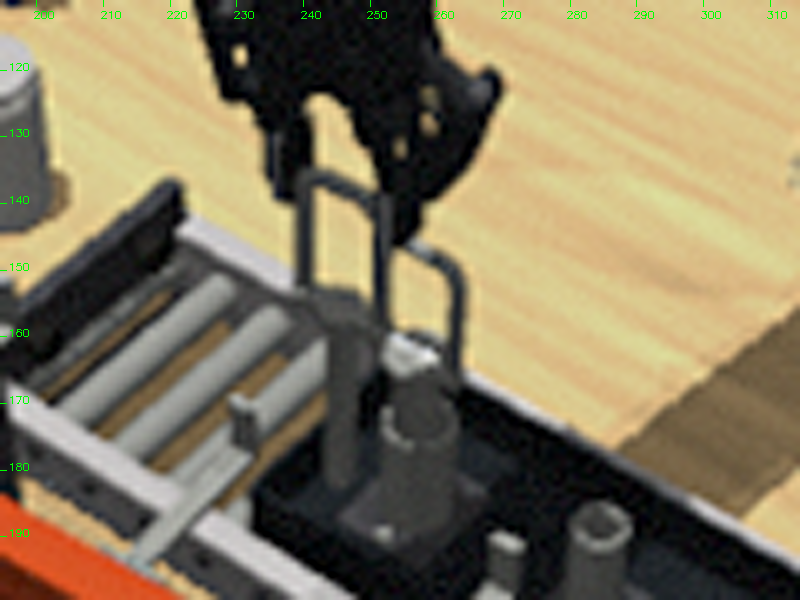

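Thin pin is free of its hook (loop at (245,137), foot ~(246,183)). I go along +y first to stay clear of the standing thick pin, then in.

>>> step_arm --deltas '[[[0,0,0.01,0,0.015,0,255],[0,0,0.01,0,0.025,0,255],[0,0,0.01,0,0.025,0,255],[0,-0.01,0.01,0.01,0.015,0,255],[0,0,0,0.02,0.005,0,255],[0,0,0,0.02,0,0,255],[0,0,0,0.01,0,0,255],[0,0,0,0,0,0,255]]]'

```text
t: 17.4
tool_pos: [0.4837, 0.049, 0.2916]
tool_rot: [-3.139, -0.02, -3.087]
force: [1.0, -0.9, -0.5]
opening: 0.0449
```

```bash
python3 go.py 0.4645 0.0485 0.285 -3.09
```

```text
t 17.4 p [0.4837 0.049  0.2916] rpy [-3.1393 -0.0202 -3.0874] F [ 1.  -0.9 -0.5] open 0.0449
turn [-0.0023 -0.0202  0.0026] shift [0.019  0.0005 0.007 ] J [-0.54 -0.06  0.37  1.7   0.02  1.51  1.45]
```

>>> step_arm --deltas '[[[-0.002,-0.02,0,0.01,0,0,255],[0,0,0,0.008,0,0,255],[0,0,0,0,0,0,255],[0,0,0,0,0,0,255]]]'

```text
t: 17.8
tool_pos: [0.4667, 0.047, 0.2902]
tool_rot: [-3.14, -0.0, -3.089]
force: [-0.4, 1.0, -3.0]
opening: 0.0448
```

```bash
python3 go.py 0.4645 0.0485 0.275 -3.09
```

```text
t 17.8 p [0.4667 0.047  0.2902] rpy [-3.1403e+00 -3.0000e-04 -3.0893e+00] F [-0.4  1.  -3. ] open 0.0448
turn [-0.0013 -0.0003  0.0007] shift [0.0021 0.0016 0.0152] J [-0.54 -0.11  0.35  1.76  0.04  1.49  1.43]
```

>>> step_arm --deltas '[[[0,0,0,0.002,0.0015,0.008,255],[0,0,0,0,0,0.008,255],[0,0,0,0,0,0,255],[0,0,0,0,0,0,255]]]'

```text
t: 18.2
tool_pos: [0.4656, 0.0482, 0.2718]
tool_rot: [-3.139, -0.002, -3.09]
force: [-0.2, 0.1, -2.3]
opening: 0.0449
```

```bash
python3 go.py 0.4645 0.0485 0.265 -3.09;python3 shot.py h4 245 140 80 60;python3 - <<'E'
from h import *
from rig import env
s=load("sceneh4");p=env.observe()["tool_pos"]
print("foot..",proj(s,[[p[0],p[1],p[2]-.1412+h] for h in(0,.02,.05,.08,.11)]).round(1).tolist(),"tube",proj(s,[[.4645,.0485,.116]]).round(1))
g=cv2.cvtColor(s["frame"],cv2.COLOR_RGB2GRAY).astype(int)
for r in range(158,190,3):print(r,g[r,274:296].tolist())
E
```

```text
t 18.2 p [0.4656 0.0482 0.2718] rpy [-3.1392e+00 -1.6000e-03 -3.0902e+00] F [-0.2  0.1 -2.3] open 0.0449
turn [-0.0024 -0.0016 -0.0002] shift [0.001  0.0003 0.0068] J [-0.54 -0.11  0.35  1.79  0.04  1.46  1.43]
foot.. [[283.9, 185.7], [284.5, 181.6], [285.3, 175.3], [286.3, 168.7], [287.2, 161.9]] tube [[283.8 188.4]]
158 [198, 197, 197, 193, 199, 196, 157, 109, 98, 66, 80, 106, 125, 119, 125, 144, 176, 209, 168, 55, 38, 101]
161 [193, 194, 191, 199, 203, 206, 203, 191, 161, 107, 54, 78, 84, 82, 86, 81, 77, 109, 109, 41, 57, 151]
164 [202, 198, 191, 192, 192, 191, 192, 194, 201, 212, 180, 87, 48, 58, 61, 52, 53, 62, 61, 66, 40, 139]
167 [198, 202, 198, 200, 201, 202, 194, 188, 190, 199, 165, 48, 53, 47, 63, 163, 217, 202, 186, 177, 194, 196]
170 [206, 200, 198, 198, 199, 200, 200, 199, 205, 198, 136, 38, 53, 47, 113, 179, 193, 189, 192, 196, 198, 196]
173 [25, 71, 128, 163, 193, 209, 198, 198, 207, 177, 67, 53, 54, 60, 156, 210, 198, 192, 190, 183, 175, 171]
176 [12, 2, 11, 0, 0, 19, 75, 127, 153, 123, 50, 49, 46, 105, 184, 206, 199, 196, 191, 188, 187, 178]
179 [16, 4, 11, 17, 4, 11, 21, 7, 25, 57, 69, 62, 47, 123, 187, 200, 190, 182, 180, 185, 184, 187]
182 [39, 36, 34, 25, 13, 21, 8, 6, 43, 71, 59, 61, 53, 20, 1, 10, 18, 58, 113, 171, 176, 141]
185 [35, 31, 36, 34, 33, 36, 34, 38, 53, 64, 60, 62, 49, 17, 9, 14, 11, 9, 3, 0, 4, 14]
188 [36, 35, 40, 38, 18, 23, 75, 96, 55, 57, 60, 58, 53, 60, 61, 37, 4, 12, 19, 13, 17, 20]
```

View pics/sceneh4.png

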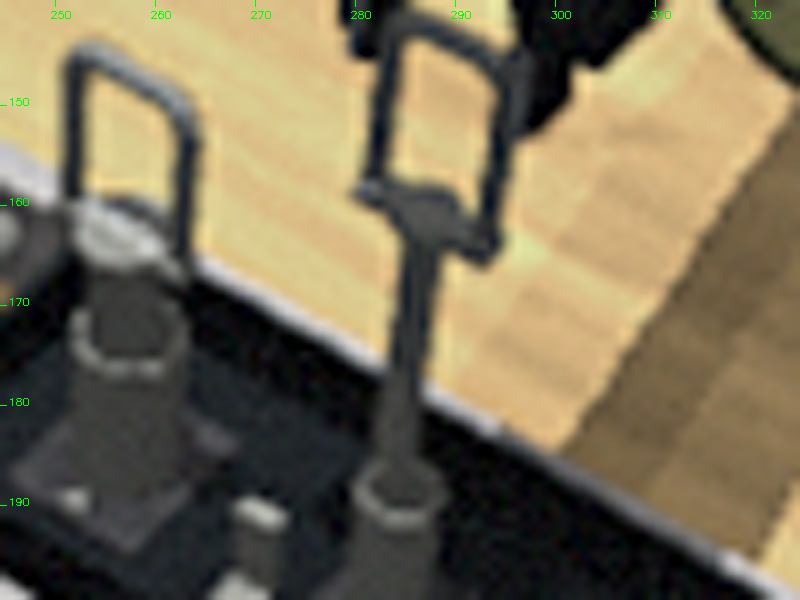

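>>> step_arm --deltas '[[[0,0,0,0.0,0.001,0.008,255],[0,0,0,0,0,0.008,255],[0,0,0,0,0,0.008,255],[0,0,0,0,0,0,255]]]'

```text
t: 18.65
tool_pos: [0.4654, 0.0494, 0.2455]
tool_rot: [-3.139, -0.002, -3.09]
force: [0.4, -0.4, -2.1]
opening: 0.0452
```

```bash
python3 go.py 0.4645 0.0495 0.265 -3.09;python3 shot.py h5 245 140 80 60
```

```text
t 18.65 p [0.4654 0.0494 0.2455] rpy [-3.1391e+00 -1.9000e-03 -3.0900e+00] F [ 0.4 -0.4 -2.1] open 0.0452
turn [-0.0025 -0.0019 -0.    ] shift [ 0.001   0.0001 -0.0195] J [-0.54 -0.1   0.35  1.83  0.04  1.4   1.43]
```

View pics/sceneh5.png

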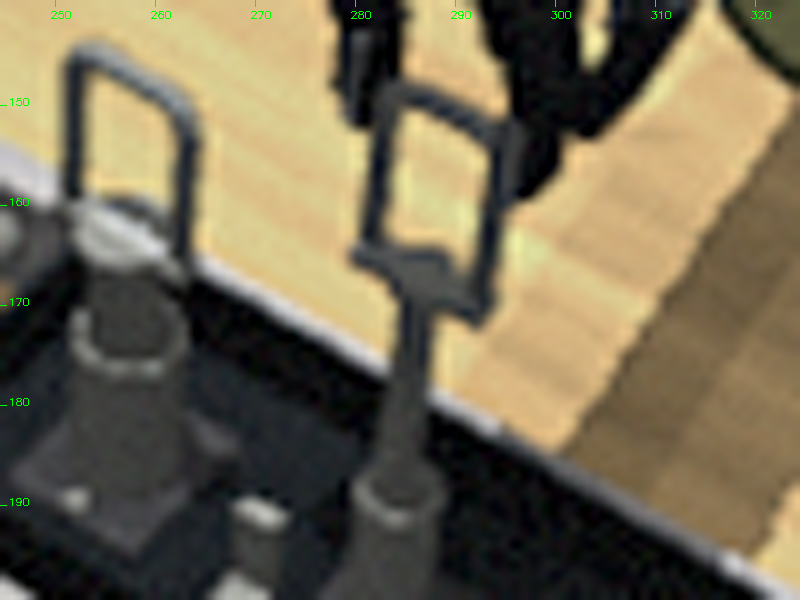

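Foot entered the narrow tube with no side force. Lower on.

>>> step_arm --deltas '[[[0,0,0,0,0,0.01,255],[0,0,0,0,0,0.01,255],[0,0,0,0,0,0.01,255],[0,0,0,0,0,0.01,255],[0,0,0,0,0,0.003,255],[0,0,0,0,0,0,255]]]'

```text
t: 19.3
tool_pos: [0.4654, 0.0491, 0.1989]
tool_rot: [-3.139, -0.002, -3.09]
force: [0.1, -0.1, -2.0]
opening: 0.0448
```

>>> step_arm --deltas '[[[0,0,0,0,0,0.004,255],[0,0,0,0,0,0.003,255]]]'

```text
t: 19.5
tool_pos: [0.466, 0.0492, 0.1921]
tool_rot: [-3.139, -0.0, -3.09]
force: [0.3, -0.3, -2.5]
opening: 0.0447
```

>>> step_arm --deltas '[[[0,0,0,0,0,0.003,255]]]'

```text
t: 19.6
tool_pos: [0.4671, 0.0494, 0.1904]
tool_rot: [-3.14, 0.002, -3.09]
force: [-2.7, -0.4, 15.1]
opening: 0.0449
```

Contact at the expected height (foot 49 mm). Release, look, retreat.

>>> step_arm --deltas '[[[0,0,0,0,0,0,255],[0,0,0,0,0,0,160],[0,0,0,0,0,0,60],[0,0,0,0,0,0,0],[0,0,0,0,0,0,0]]]'

```text
t: 20.1
tool_pos: [0.4683, 0.0496, 0.1917]
tool_rot: [-3.141, 0.006, -3.09]
force: [-0.9, 0.7, 0.5]
opening: 0.0846
```

>>> step_arm --deltas '[[[0,0,0,0,0,-0.02,0],[0,0,0,0,0,-0.03,0],[0,0,0,0,0,-0.03,0],[0,0,0,0,0,-0.02,0],[0,0,0,0,0.02,0,0],[0,0,0,0,0.04,0,0],[0,0,0,0,0.05,0,0],[0,0,0,0,0.03,0,0]]]'

```text
t: 20.9
tool_pos: [0.4632, 0.1882, 0.2982]
tool_rot: [3.14, 0.011, -3.103]
force: [0.1, 0.1, -0.0]
opening: 0.0854
```

```bash
python3 go.py 0.4645 0.23 0.25 -3.09;python3 shot.py h6 215 110 140 105 180 120 180 135
python3 - <<'E'
from h import *
t=load("top")
# end wall far from stop: top edge z=.082 at left
for uv in((211.5,217),(212,236),(213,257)):print(back(t,uv,.082))
E
```

```text
t 20.9 p [0.4632 0.1882 0.2982] rpy [ 3.1405  0.0113 -3.1032] F [ 0.1  0.1 -0. ] open 0.0854
turn [ 0.0011  0.0113 -0.0132] shift [-0.0023  0.0417  0.0482] J [-0.66 -0.04  0.21  1.68  0.01  1.49  1.16]
[0.51699035 0.15410794 0.082     ]
[0.45800674 0.15029605 0.082     ]
[0.39347224 0.14473053 0.082     ]
```

View pics/sceneh6.png

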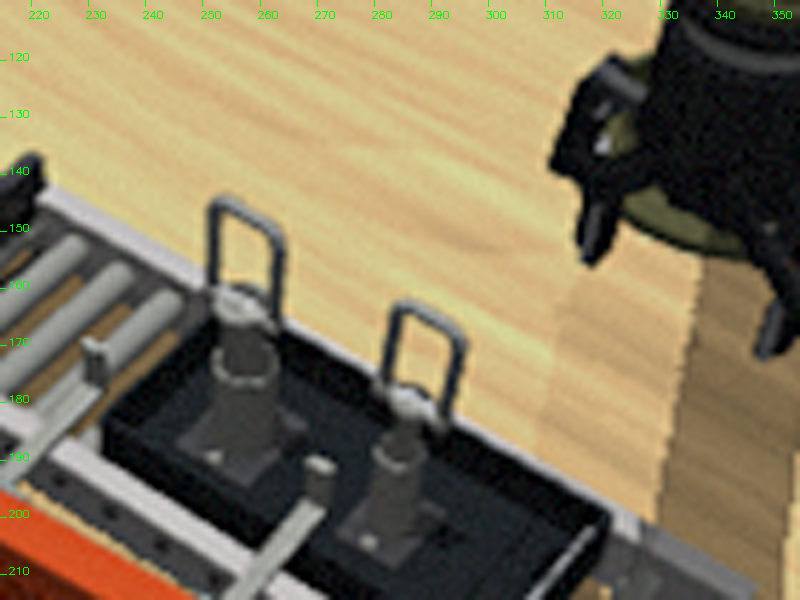

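View pics/toph6.png

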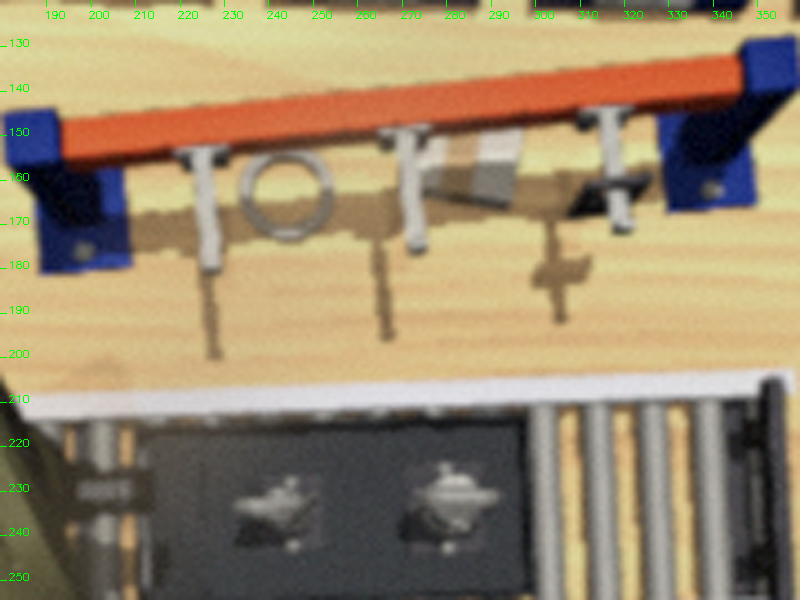

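Both pins stand seated at scene px (247,165) and (407→286,180), the link still hangs, and nothing else moved. Now close the jaws and go behind the push face (≈(0.458, 0.150)).

>>> step_arm --deltas '[[[0,0.01,-0.015,0.003,0.01,0.02,255],[0,0,0,0.002,0,0.04,255],[0,0,0,0,0,0.04,255],[0,0,0,0,0,0.04,255],[0,0,0,0,0,0.03,255],[0,0,0,0,0,0,255],[0,0,0,0,0,0,255]]]'

```text
t: 21.7
tool_pos: [0.4613, 0.1976, 0.1255]
tool_rot: [3.141, 0.007, -3.084]
force: [0.4, -0.5, 0.7]
opening: -0.0001
```

```bash
python3 go.py 0.457 0.20 0.06 -3.08
```

```text
t 21.7 p [0.4613 0.1976 0.1255] rpy [ 3.1405  0.0075 -3.0841] F [ 0.4 -0.5  0.7] open -0.0001
turn [ 0.0011  0.0075 -0.0041] shift [0.0046 0.0026 0.0654] J [-0.66  0.06  0.2   1.93 -0.01  1.15  1.18]
```

>>> step_arm --deltas '[[[0,0.007,0,0.004,0,0.02,255],[0,0,0,0,0,0.02,255],[0,0,0,0,0,0.015,255],[0,0,0,0,0,0.008,255],[0,0,0,0,0,0,255]]]'

```text
t: 22.2
tool_pos: [0.4659, 0.1999, 0.0718]
tool_rot: [3.133, 0.017, -3.086]
force: [0.5, 0.3, 0.7]
opening: 0.0002
```

```bash
python3 go.py 0.457 0.20 0.06 -3.08;python3 shot.py p1 235 150 140 105 180 190 180 90
```

```text
t 22.2 p [0.4659 0.1999 0.0718] rpy [ 3.133   0.0166 -3.086 ] F [0.5 0.3 0.7] open 0.0002
turn [ 0.0085  0.0167 -0.0059] shift [0.0091 0.0005 0.0116] J [-0.65  0.12  0.21  1.99 -0.03  1.02  1.2 ]
```

View pics/scenep1.png

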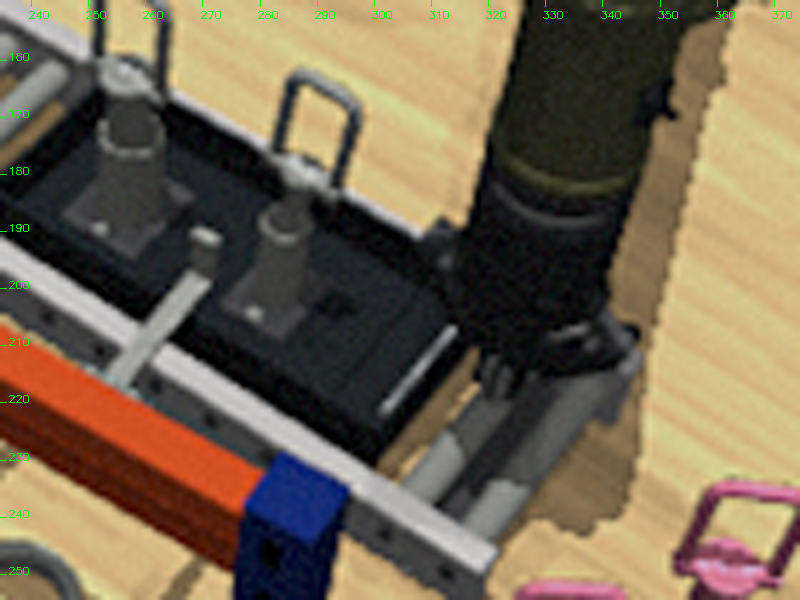

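Fingers are behind the wall, clear of it. Lower to 60 mm and start pushing.

>>> step_arm --deltas '[[[0.008,0.017,0,0.009,0,0.012,255],[0,0,0,0,0,0,255],[0,0,0,0,-0.008,0,255],[0,0,0,0,-0.008,0,255]]]'

```text
t: 22.7
tool_pos: [0.4592, 0.1849, 0.0618]
tool_rot: [3.139, 0.003, -3.083]
force: [0.7, 1.6, -0.3]
opening: -0.0
```

```bash
python3 go.py 0.457 0.16 0.06 -3.08
```

```text
t 22.7 p [0.4592 0.1849 0.0618] rpy [ 3.1389e+00  3.0000e-03 -3.0834e+00] F [ 0.7  1.6 -0.3] open -0.0
turn [ 0.0027  0.003  -0.0034] shift [ 0.0036 -0.0247  0.0018] J [-0.64  0.12  0.21  2.01 -0.03  1.01  1.22]
```

>>> step_arm --deltas '[[[0,0,0,0,-0.008,0.001,255],[0,0,0,0,-0.006,0,255],[0,0,0,0,-0.006,0,255],[0,0,0,0,-0.006,0,255]]]'

```text
t: 23.1
tool_pos: [0.4613, 0.155, 0.0611]
tool_rot: [3.139, 0.004, -3.086]
force: [0.0, -0.2, 0.9]
opening: 0.0001
```

```bash
python3 go.py 0.457 0.16 0.06 -3.08
```

```text
t 23.1 p [0.4613 0.155  0.0611] rpy [ 3.139   0.0037 -3.0859] F [ 0.  -0.2  0.9] open 0.0001
turn [ 0.0026  0.0037 -0.0059] shift [0.004  0.0052 0.0011] J [-0.6   0.1   0.24  2.03 -0.03  1.01  1.27]
```

>>> step_arm --deltas '[[[0,0,0,0.001,-0.006,0,255],[0,0,0,0,-0.006,0,255]]]'

```text
t: 23.3
tool_pos: [0.461, 0.1417, 0.0612]
tool_rot: [3.139, 0.004, -3.086]
force: [-0.4, 0.3, -0.1]
opening: -0.0003
```

```bash
python3 go.py 0.457 0.16 0.06 -3.08;python3 shot.py p2 235 150 140 105 180 190 180 90
```

```text
t 23.3 p [0.461  0.1417 0.0612] rpy [ 3.1388  0.0038 -3.0864] F [-0.4  0.3 -0.1] open -0.0003
turn [ 0.0027  0.0038 -0.0064] shift [0.003  0.0185 0.0012] J [-0.59  0.09  0.25  2.04 -0.03  1.01  1.3 ]
```

View pics/scenep2.png

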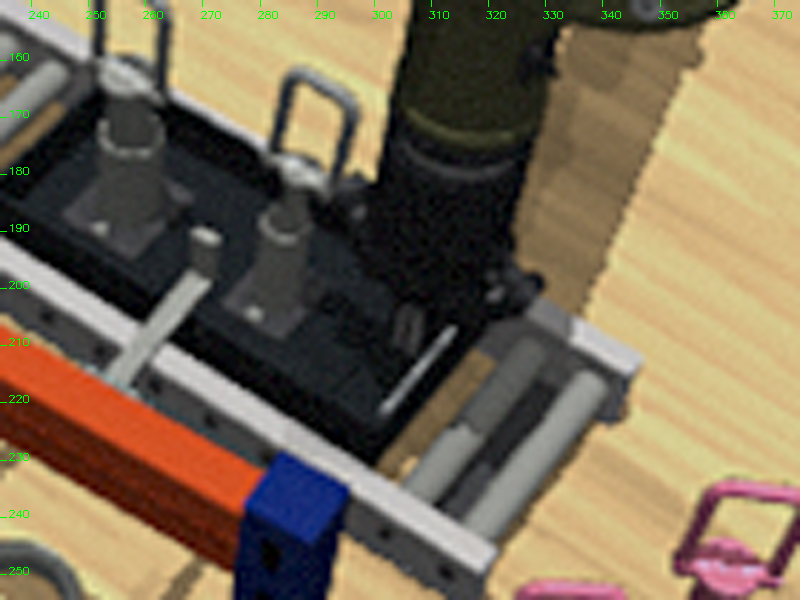

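View pics/topp2.png

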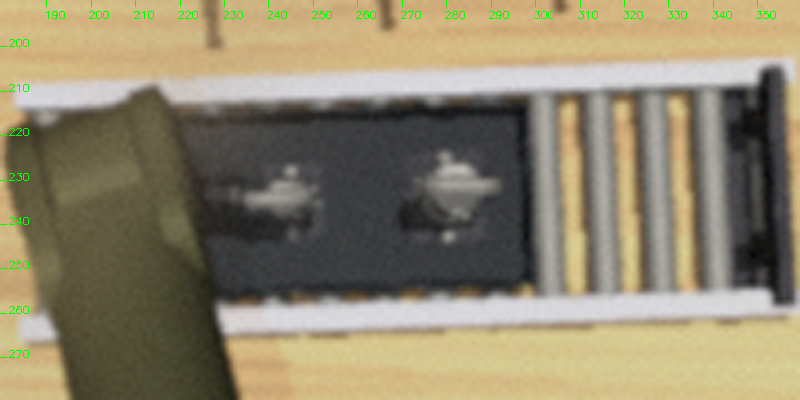

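Run:
```python
from h import *
s=load("scenep2");t=load("topp2")
print("tcp",proj(s,[[.461,.1417,.0612],[.461,.1417,.135]]).round(1).tolist())
for uv in((301,221),(313,207),(302,229),(319.5,210),(251,167),(236,183)):print(uv,back(s,uv,.082).round(4),back(s,uv,.042).round(4))
o=load("scene"); 
crop(o,275,170,80,60,"wall.png",proj(o,[[.461,.1417,.0612]]))
crop(s,275,170,80,60,"wall2.png",proj(s,[[.461,.1417,.0612]]))
```

```text
tcp [[305.5, 213.4], [308.6, 199.5]]
(301, 221) [0.5082 0.1554 0.082 ] [0.4826 0.1427 0.042 ]
(313, 207) [0.4379 0.1515 0.082 ] [0.4093 0.1386 0.042 ]
(302, 229) [0.5303 0.1756 0.082 ] [0.5056 0.1636 0.042 ]
(319.5, 210) [0.4337 0.174  0.082 ] [0.4049 0.1621 0.042 ]
(251, 167) [ 0.4409 -0.1128  0.082 ] [ 0.4125 -0.1368  0.042 ]
(236, 183) [ 0.5307 -0.1014  0.082 ] [ 0.506 -0.125  0.042]
```

View pics/wall.png

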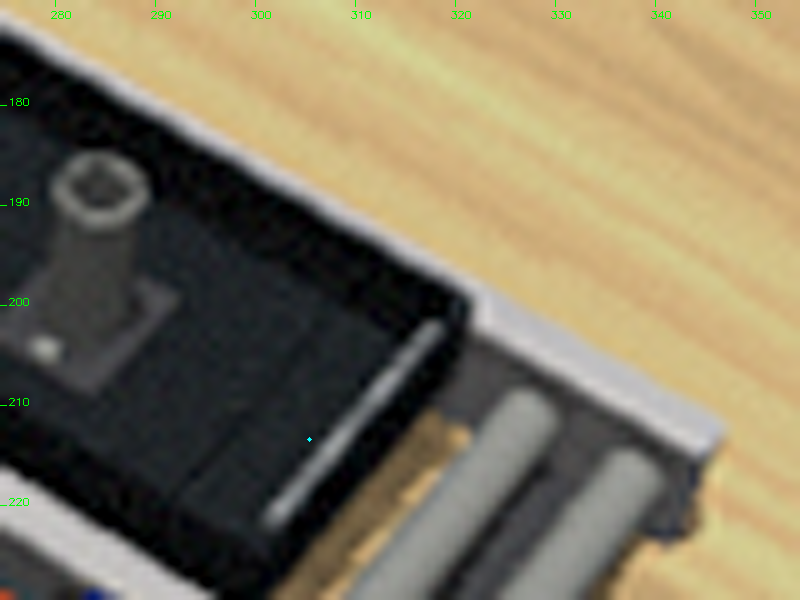

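View pics/wall2.png

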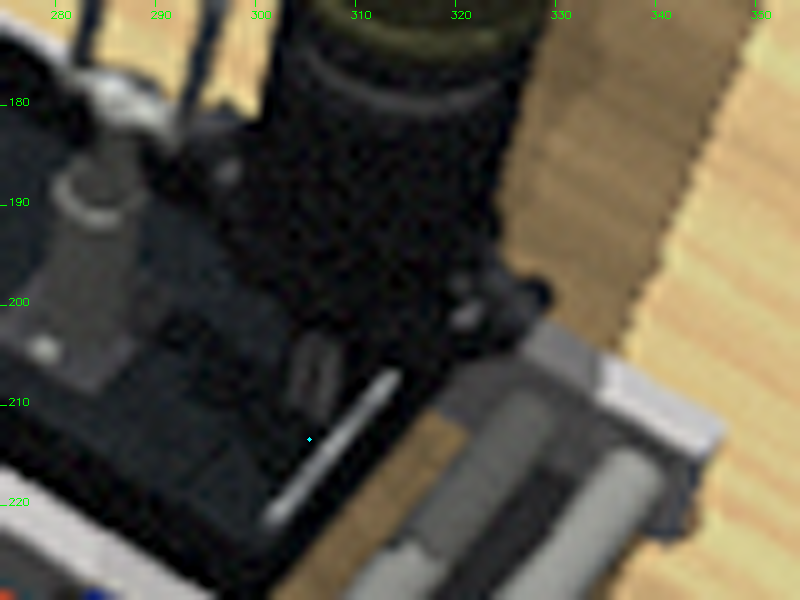

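Run:
```python
from h import *
s=load("scenep2");o=load("scene");p1=load("scenep1")
for n,q in(("A",o),("B",s),("C",p1)):
    f=q["frame"].astype(float)/255; q=dict(q); q["frame"]=(255*np.clip(f,0,1)**.45).astype(np.uint8)
    crop(q,285,185,50,45,f"b{n}.png",proj(q,[[.461,.1417,.0612],[.461,.1417,.085]]) if n=="B" else None,z=10)
a=cv2.imread("pics/bA.png");b=cv2.imread("pics/bB.png");cv2.imwrite("pics/bAB.png",cv2.resize(np.hstack([a,b]),None,fx=.8,fy=.8))
d=cv2.absdiff(o["frame"],s["frame"])
# carrier shift by phase correlation on narrow tube base patch / left end
for (x,y,w,h) in((240,185,30,30),(268,195,20,18)):
    A=cv2.cvtColor(p1["frame"][y:y+h,x:x+w],7).astype(np.float32);B=cv2.cvtColor(s["frame"][y:y+h,x:x+w],7).astype(np.float32);print(cv2.phaseCorrelate(A,B))
t=load("top")
for uv in((210.7,236),(297.7,232)):print(back(t,uv,.082).round(4))
```

```text
((0.12982677955754873, -0.028837433318187777), 0.9943095442983839)
((-0.07890872849259445, 0.0248458025623588), 1.021835494041443)
[0.4579 0.1543 0.082 ]
[ 0.4776 -0.1158  0.082 ]
```

View pics/bAB.png

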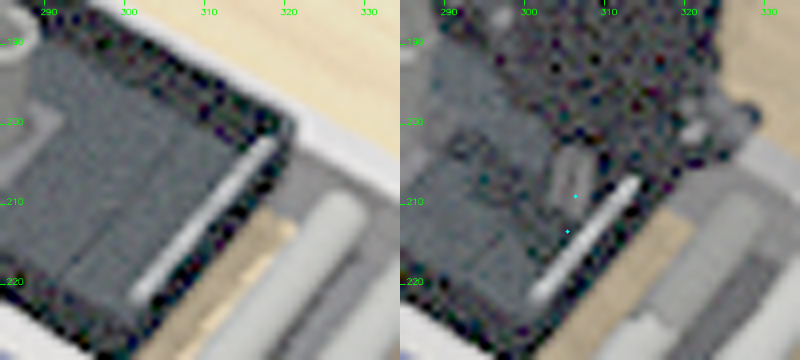

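Run:
```python
from h import *
s=load("sceneg8")
for z in(.1885,.2015,.215):
    print(z,proj(s,[[.4741-.0565*e,-.0614+e,z] for e in(.05,-.05)]).round(1).tolist())
s=load("scenep2")
for z in(.061,.074,.085,.095): print(z,proj(s,[[.461,.1417,z],[.461,.155,z]]).round(1).tolist())
s=load("scenep1");crop(s,300,180,60,45,"c1.png",proj(s,[[.4659,.1999,.0718],[.4659,.1999,.09]]),z=13)
```

```text
0.1885 [[269.5, 165.0], [244.6, 150.8]]
0.2015 [[269.7, 162.2], [244.6, 147.9]]
0.215 [[270.0, 159.1], [244.7, 144.8]]
0.061 [[305.4, 213.5], [308.8, 215.7]]
0.074 [[306.0, 211.1], [309.3, 213.3]]
0.085 [[306.5, 209.1], [309.8, 211.3]]
0.095 [[306.9, 207.2], [310.3, 209.5]]
```

View pics/c1.png

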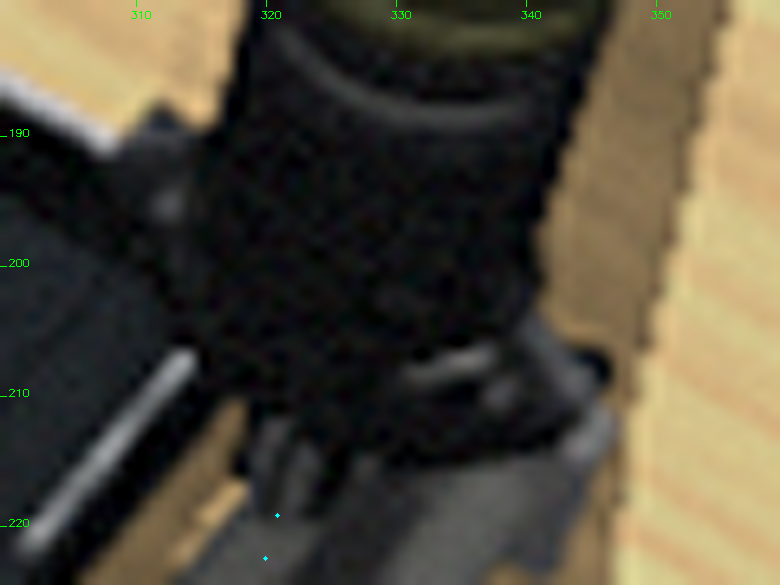

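The fingertip shows ~18 mm higher in the pictures than the reported TCP (g8, p1 and p2 agree). So the tip passed just over the wall and touched nothing, and the carrier hasn't moved. I'll back out upwards and go in lower.

>>> step_arm --deltas '[[[0,0.004,0,0.003,0,-0.02,255],[0,0,0,0,0,-0.02,255],[0,0,0,0,0.02,0,255],[0,0,0,0,0.02,0,255],[0,0,0,0,0.02,0,255],[0,0,0,0,0,0,255]]]'

```text
t: 24.0
tool_pos: [0.4548, 0.2035, 0.1032]
tool_rot: [3.138, 0.0, -3.089]
force: [0.8, 0.2, 0.2]
opening: -0.0001
```

```bash
python3 go.py 0.456 0.20 0.042 -3.08
```

```text
t 24.0 p [0.4548 0.2035 0.1032] rpy [ 3.1377e+00  2.0000e-04 -3.0886e+00] F [0.8 0.2 0.2] open -0.0001
turn [ 0.0039  0.0002 -0.0086] shift [-0.001  -0.0038  0.0612] J [-0.66  0.08  0.19  1.96 -0.02  1.1   1.17]
```

>>> step_arm --deltas '[[[0.004,0,-0.008,-0.001,0,0.015,255],[0,0,0,0,0,0.015,255],[0,0,0,0.002,0,0.012,255],[0,0.005,0,0.002,0,0.005,255],[0,0,0,0,0,0,255]]]'

```text
t: 24.5
tool_pos: [0.452, 0.2015, 0.0547]
tool_rot: [-3.14, -0.005, -3.08]
force: [1.1, -0.6, -0.0]
opening: 0.0002
```

```bash
python3 go.py 0.456 0.20 0.042 -3.08; python3 shot.py p3 300 180 60 45
python3 - <<'E'
from h import *
from rig import env
p=env.observe()["tool_pos"];s=load("scenep3")
crop(s,300,180,60,45,"c2.png",proj(s,[p,p+[0,0,.018]]),z=13)
E
```

```text
t 24.5 p [0.452  0.2015 0.0547] rpy [-3.1402 -0.0046 -3.0797] F [ 1.1 -0.6 -0. ] open 0.0002
turn [-0.0014 -0.0046  0.0003] shift [-0.004  -0.0017  0.0127] J [-0.65  0.13  0.19  2.01 -0.03  1.01  1.19]
```

View pics/c2.png

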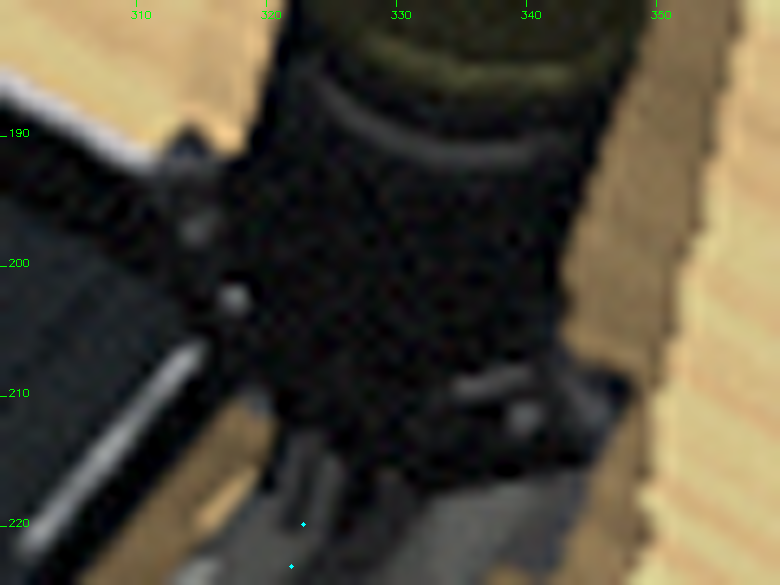

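>>> step_arm --deltas '[[[0,-0.005,0,-0.003,0,0.007,255],[0,0,0,0,0,0.005,255],[0,0,0,0,-0.006,0,255],[0,0,0,0,-0.008,0,255]]]'

```text
t: 24.95
tool_pos: [0.4576, 0.1882, 0.0434]
tool_rot: [3.141, 0.004, -3.078]
force: [0.9, -0.0, -0.9]
opening: -0.0
```

>>> step_arm --deltas '[[[0,0,0,0,-0.007,0,255],[0,0,0,0,-0.006,0,255]]]'

```text
t: 25.15
tool_pos: [0.4587, 0.1733, 0.0437]
tool_rot: [3.142, 0.004, -3.079]
force: [0.4, -0.4, -0.2]
opening: 0.0001
```

```bash
python3 go.py 0.457 0.165 0.043 -3.08
```

```text
t 25.15 p [0.4587 0.1733 0.0437] rpy [ 3.1415  0.0043 -3.0794] F [ 0.4 -0.4 -0.2] open 0.0001
turn [0.     0.0043 0.0006] shift [ 0.0023 -0.0082  0.0007] J [-0.62  0.13  0.22  2.04 -0.03  0.97  1.25]
```

>>> step_arm --deltas '[[[0,0,0,0,-0.005,0,255],[0,0,0,0,-0.005,0,255]]]'

```text
t: 25.35
tool_pos: [0.4593, 0.1638, 0.0439]
tool_rot: [3.139, 0.005, -3.08]
force: [-0.4, 2.9, -1.8]
opening: -0.0004
```

>>> step_arm --deltas '[[[0,0,0,0,-0.004,0,255]]]'

```text
t: 25.45
tool_pos: [0.4596, 0.1597, 0.044]
tool_rot: [3.138, 0.005, -3.08]
force: [-0.1, 2.2, -1.3]
opening: -0.0
```

Contact with ~3 N at TCP y≈0.164. Push gently.

>>> step_arm --deltas '[[[0,0,0,0,-0.006,0,255],[0,0,0,0,-0.007,0,255],[0,0,0,0,-0.007,0,255],[0,0,0,0,-0.007,0,255],[0,0,0,0,-0.007,0,255]]]'

```text
t: 25.95
tool_pos: [0.4618, 0.1246, 0.044]
tool_rot: [3.137, 0.006, -3.078]
force: [0.4, 3.3, -1.2]
opening: -0.0004
```

```bash
python3 go.py 0.462 0.02 0.043 -3.08; python3 shot.py p4 200 120 160 120 180 190 180 90
```

```text
t 25.95 p [0.4618 0.1246 0.044 ] rpy [ 3.1369  0.0056 -3.0778] F [ 0.4  3.3 -1.2] open -0.0004
turn [0.0047 0.0056 0.0022] shift [ 0.0064 -0.1044  0.0004] J [-0.56  0.1   0.26  2.07 -0.04  0.97  1.35]
```

View pics/scenep4.png

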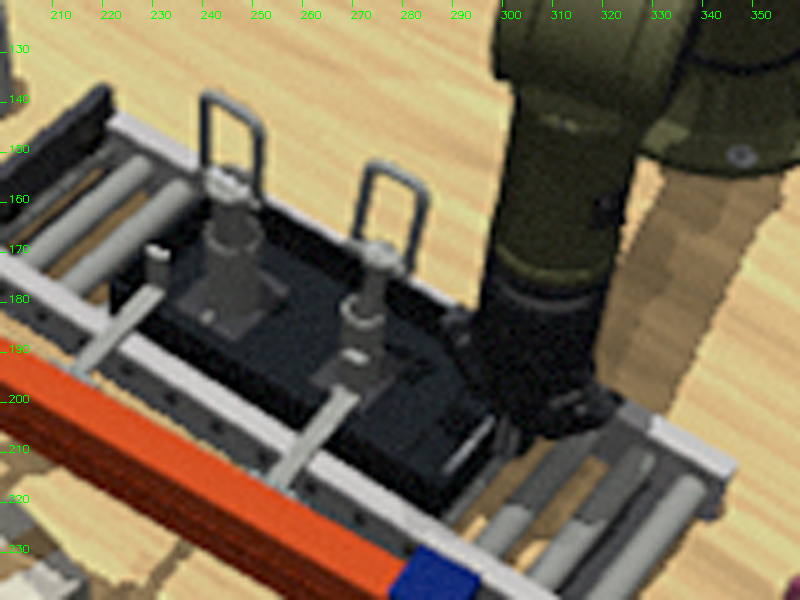

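View pics/topp4.png

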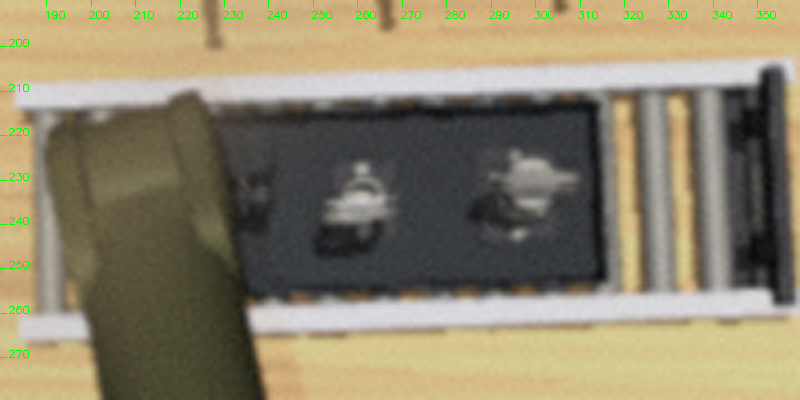

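The carrier rolls with both pins upright. Tray edge is at top px 315, buffers at ~343, so ~80 mm remain.

>>> step_arm --deltas '[[[0.003,0.005,0,0.001,-0.007,0,255],[0,0,0,0,-0.007,0,255],[0,0,0,0.001,-0.007,0,255],[0,0,0,0,-0.007,0,255],[0,0,0,0,-0.007,0,255],[0,0,0,0,-0.006,0,255],[0,0,0,0,-0.005,0,255]]]'

```text
t: 26.75
tool_pos: [0.4638, 0.0746, 0.0444]
tool_rot: [3.14, 0.002, -3.079]
force: [1.2, 3.2, -1.6]
opening: -0.0001
```

```bash
python3 go.py 0.464 0.04 0.043 -3.08; python3 shot.py p5 190 110 160 120 180 190 180 90
```

```text
t 26.75 p [0.4638 0.0746 0.0444] rpy [ 3.1400e+00  2.3000e-03 -3.0786e+00] F [ 1.2  3.2 -1.6] open -0.0001
turn [0.0016 0.0023 0.0014] shift [ 0.002  -0.0346  0.0013] J [-0.5   0.09  0.3   2.08 -0.03  0.97  1.45]
```

View pics/topp5.png

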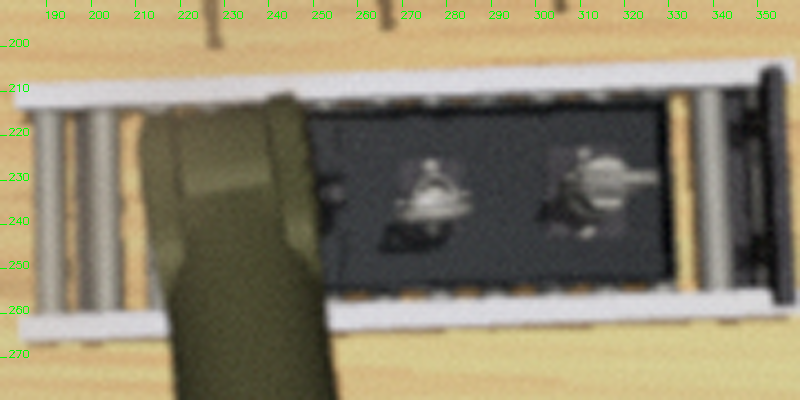

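>>> step_arm --deltas '[[[0,0,0,0,-0.005,0,255],[0,0,0,0,-0.005,0,255],[0,0,0,0,-0.005,0,255],[0,0,0,0,-0.004,0,255],[0,0,0,0,-0.003,0,255]]]'

```text
t: 27.35
tool_pos: [0.4648, 0.0516, 0.0443]
tool_rot: [3.14, 0.001, -3.078]
force: [0.7, 2.8, -0.9]
opening: 0.0
```

```bash
python3 go.py 0.464 0.04 0.043 -3.08; python3 shot.py p6 190 110 160 120 310 200 60 70
```

```text
t 27.35 p [0.4648 0.0516 0.0443] rpy [ 3.1397e+00  1.3000e-03 -3.0782e+00] F [ 0.7  2.8 -0.9] open 0.0
turn [0.0019 0.0013 0.0018] shift [ 0.0015 -0.0115  0.0013] J [-0.48  0.08  0.32  2.09 -0.03  0.97  1.5 ]
```

View pics/topp6.png

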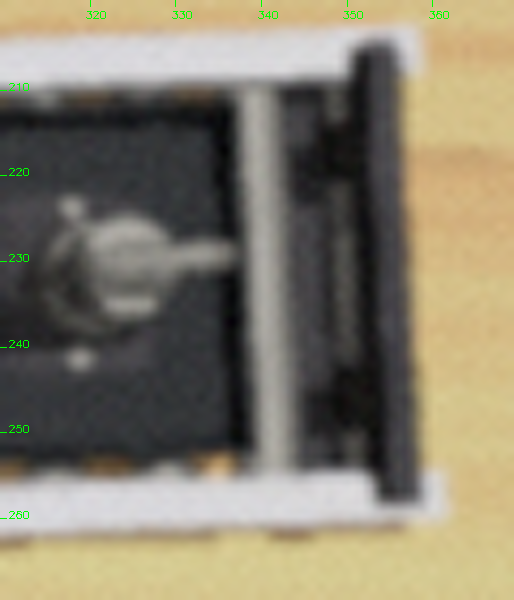

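>>> step_arm --deltas '[[[0,0,0,0,-0.004,0,255],[0,0,0,0,-0.004,0,255],[0,0,0,0,-0.003,0,255],[0,0,0,0,-0.003,0,255]]]'

```text
t: 27.85
tool_pos: [0.4655, 0.037, 0.0443]
tool_rot: [3.14, 0.001, -3.078]
force: [0.6, 3.3, -1.1]
opening: 0.0001
```

>>> step_arm --deltas '[[[0,0,0,0,-0.003,0,255],[0,0,0,0,-0.002,0,255]]]'

```text
t: 28.05
tool_pos: [0.4659, 0.0312, 0.0443]
tool_rot: [3.14, 0.001, -3.078]
force: [0.8, 2.3, -0.6]
opening: -0.0001
```

>>> step_arm --deltas '[[[0,0,0,0,-0.002,0,255],[0,0,0,0,-0.002,0,255]]]'

```text
t: 28.25
tool_pos: [0.4661, 0.027, 0.0443]
tool_rot: [3.14, 0.001, -3.078]
force: [0.6, 3.2, 0.6]
opening: 0.0001
```

>>> step_arm --deltas '[[[0,0,0,0,-0.002,0,255],[0,0,0,0,-0.002,0,255]]]'

```text
t: 28.45
tool_pos: [0.4664, 0.0227, 0.0443]
tool_rot: [3.14, 0.001, -3.078]
force: [-0.3, 2.9, 0.2]
opening: 0.0003
```

```bash
python3 shot.py p7 190 120 100 75 310 200 60 70
```

```text
(no output)
```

View pics/topp7.png

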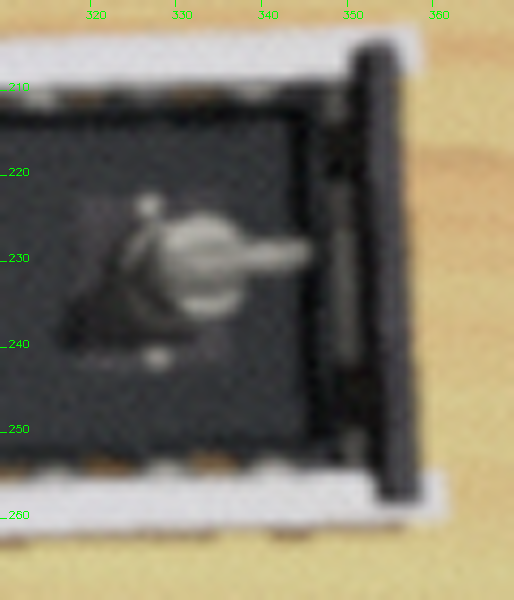

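View pics/scenep7.png

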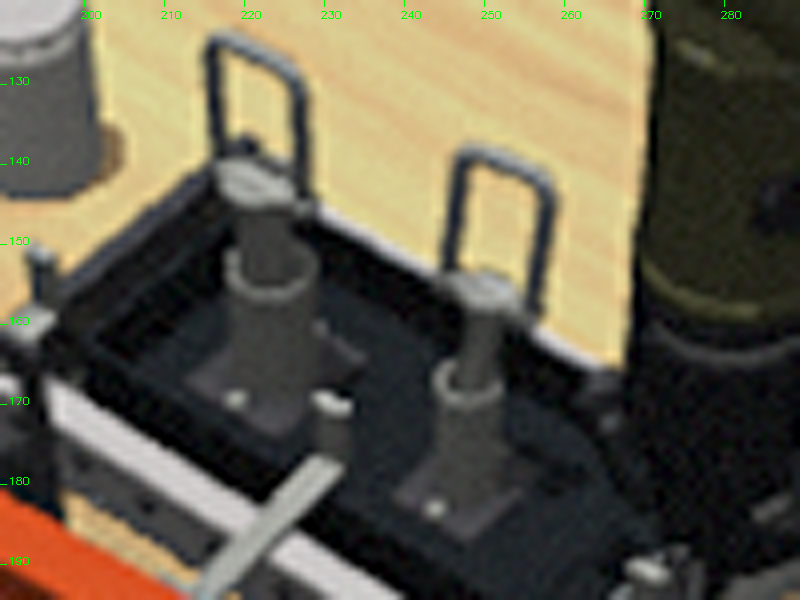

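>>> step_arm --deltas '[[[0,0,0,0,-0.002,0,255]]]'

```text
t: 28.65
tool_pos: [0.4665, 0.0205, 0.0443]
tool_rot: [3.14, 0.001, -3.078]
force: [-0.0, 3.4, 0.1]
opening: -0.0002
```

>>> step_arm --deltas '[[[0,0,0,0,-0.002,0,255]]]'

```text
t: 28.75
tool_pos: [0.4667, 0.0185, 0.0443]
tool_rot: [3.14, 0.001, -3.078]
force: [0.8, 3.0, -0.2]
opening: -0.0002
```

>>> step_arm --deltas '[[[0,0,0,0,-0.002,0,255]]]'

```text
t: 28.85
tool_pos: [0.4667, 0.0183, 0.0443]
tool_rot: [3.137, 0.001, -3.077]
force: [-0.3, 10.8, 0.8]
opening: -0.0002
```

>>> step_arm --deltas '[[[0,0,0,0,-0.0015,0,255]]]'

```text
t: 28.95
tool_pos: [0.4666, 0.0185, 0.0443]
tool_rot: [3.135, 0.001, -3.077]
force: [-0.4, 5.8, 0.5]
opening: 0.0
```

>>> step_arm --deltas '[[[0,0,0,0,0.01,0,255],[0,0,0,0,0.03,0,255],[0,0,0,0,0.03,0,255],[0,0,0,0,0,-0.04,255],[0,0,0,0,0,-0.05,255],[0,0,0,0,0,-0.05,255],[0,0,0,0,0.03,-0.03,255],[0,0,0,0,0.04,0,255]]]'

```text
t: 29.75
tool_pos: [0.4568, 0.1519, 0.2191]
tool_rot: [-3.136, -0.004, -3.091]
force: [1.0, 0.0, -0.1]
opening: 0.0
```

```bash
python3 go.py 0.464 0.04 0.043 -3.08; python3 shot.py e 170 100 200 150 150 120 240 160;python3 - <<'E'
from h import *
t=load("tope");crop(t,310,200,60,70,"te2.png")
E
```

```text
t 29.75 p [0.4568 0.1519 0.2191] rpy [-3.1357 -0.0045 -3.0909] F [ 1.   0.  -0.1] open 0.0
turn [-0.0058 -0.0045 -0.0109] shift [-0.0023 -0.1111  0.1767] J [-0.6  -0.05  0.21  1.84  0.01  1.35  1.23]
```

View pics/scenee.png

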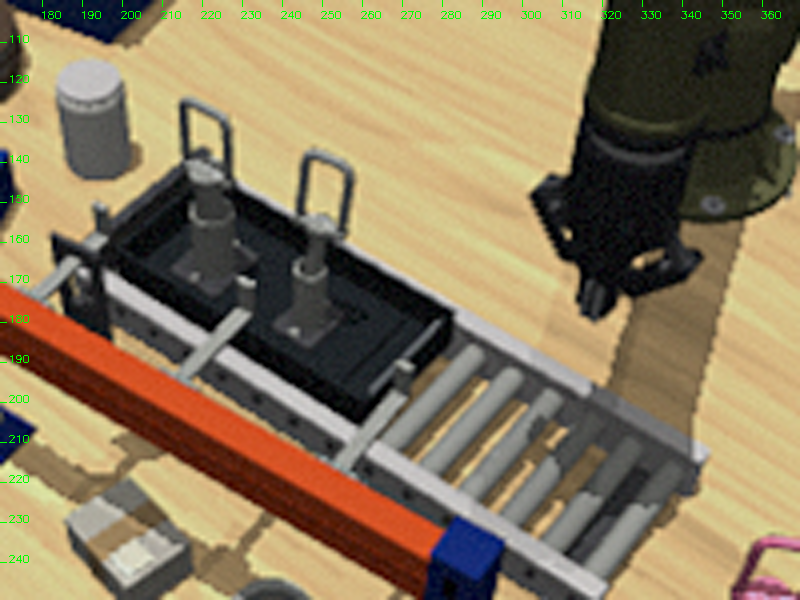

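View pics/tope.png

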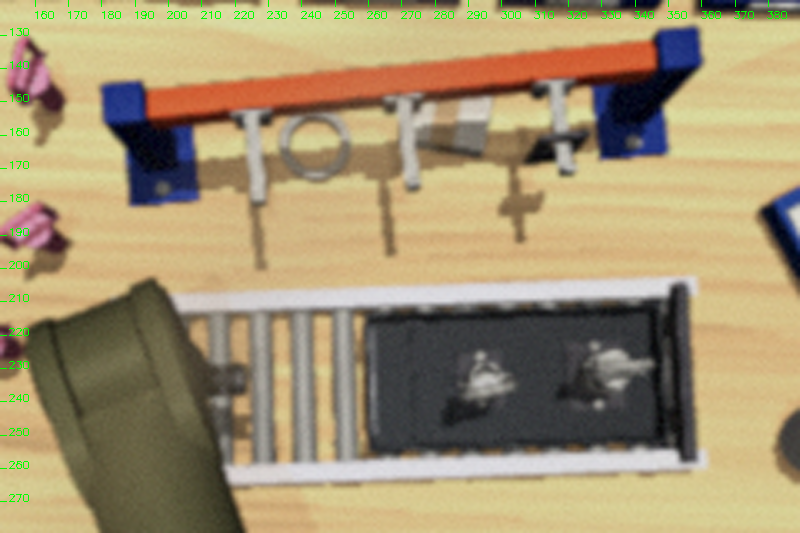

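View pics/te2.png

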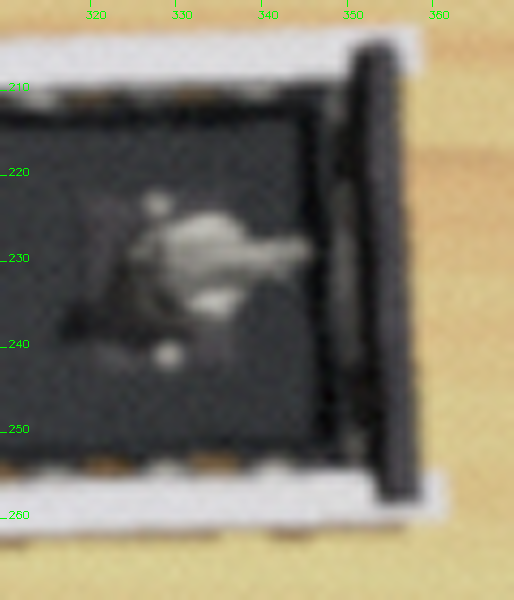

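The carrier sits against the buffers (edge at top px ~348), both pins are upright in their tubes, and the link still hangs. The arm touches nothing. Hand in.

Run:
```python
from rig import env
print(env.close_job(), env.observe()["t"])
```

```text
the job is handed in; nothing more can be done
the job is handed in; nothing more can be done
```

I handed in the job at about 30 s. The thick pin stands in the wide tube, the thin pin in the narrow tube, and the loaded carrier is against the end stop.

- **Pins:** The thick pin hung on the +y hook and the thin one on the middle hook. I told them apart by loop width in the pictures, and the weight on the wrist agreed (about 4.3 N and 2.3 N). Each was lowered until it touched the bottom at the expected height, then released.
- **Carrier:** I pushed it at about 3 N, slowing to about 20 mm/s. It stopped on the buffers with a force of about 11 N.
- **Last pictures:** Both pins are upright, the tray is at the stop, the link is still on its hook, and the pink look-alikes and bystanders in view look unmoved. The arm was clear of everything.

These checks failed or disagreed along the way:

- **First grip:** The first grip on the thick pin was too high, on the loop's rounded shoulders, so I released and gripped again lower.
- **Jaw opening:** It still read about 3 mm less than the loop widths (51 and 45 mm against 54 and 48), but both grips held.
- **Push height:** The fingertips showed about 18 mm higher in the pictures than the reported tool position. My first approach to the push therefore passed over the carrier's wall without touching it, and I went in again lower.
- **Bottom check:** One deliberate press on the thick pin after it had reached the bottom gave a brief 63 N reading at the wrist, under the 120 N limit.

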